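# Set a zero stop and butt up the spacer row

## Robot

A 7-joint arm with a two-finger parallel gripper is mounted at the origin on the work surface. World frame = base frame: x ahead of the robot, y to its left, z up, the work surface at z = 0. Lengths are in m, angles in rad, forces in N, time in s.
With the tool pointing down it reaches from about 0.425 to 0.95 m from the base axis. Payload 4.7 kg.
Tool frame: the origin (TCP) lies midway between the tips of the shut fingers; the grasp point (between the pads) lies 19 mm behind it; y points along the fingers, x is the direction in which the jaws open and shut, and the axes are right-handed (so a half turn about y gives the same grasp; the last joint's range is limited). The gripper opens to 87 mm and grips with 3 to 60 N. Pads are 19 mm wide; open, the fingers measure 117 mm over their backs; the gripper's body (75 mm by 190 mm) begins 51 mm behind the grasp point.
Start: joints at [1.195, 0.469, -0.049, 1.532, 0.024, 1.141, -0.082], TCP at [0.229, -0.635, 0.223] pointing down, gripper open.
Joint ranges: [-2.59, 2.59], [-0.33, 1.99], [-1.39, 1.29], [0.1, 2.45], [-1.04, 4.18], [0.21, 1.99], [-2.66, 2.66]. Speed limits (rad/s): [2.57, 2.57, 3.14, 3.14, 3.14, 3.14, 3.14].

## Interface

Orientations are given as a 3x3 rotation matrix whose columns are the frame's x, y, z axes.
In Python, from plant import arm, grab_frame gives the robot as it stands.
- The arm moves only by the tool servo_tool, never from a script. Its argument "series" is a list of rows, each a list of 6 numbers: the shift along the tool's x, y, z in m, then the turn, a rotation vector about the tool's x, y, z in rad. In form: [[tx, ty, tz, rx, ry, rz], ...]. A call has exactly 10 rows; each row shifts and turns the commanded pose from where the row before left it, along the tool's axes as they then stand; what a row does not reach is not made up. A row lasts 1/8 s, in which the tool goes at most 62.5 mm and 10.7 degrees, less where a joint would pass 70% of its speed; a pose out of reach is approached as far as the arm can. A call is refused whole if a number of a shift passes 0.0625 or a number of a turn 0.188, either way. A call with a gripper value outside its range is refused whole. "hand" is the opening, from 0 (shut) to 1 (fully open), set as the call begins (left out, the last holds). The fingers move at their own pace and stop on an object; "squeeze" is the grip in N (left out, the last holds). Time passes only in rows, so rows that do not move let the fingers close, or fill a call up. It gives the time, the measured TCP pose, the force and the opening at its end, in the units of the state.
- arm.get_obs(): the state, without advancing time (a new reading comes with each control period).
- grab_frame(name): name is "scene" or "top" or "wrist"; returns a dict with "pixels" (384x512x3 uint8, red, green, blue), "mtx" (3x3 intrinsics, pixels), "R" (3x3) and "t" (3): a world point X has camera coordinates R X + t. Camera axes: x right, y down, z forward; pixel columns grow to the right and rows downward; lengths in m; the calibration is good to about 2 mm. A picture is of the moment at which its call begins. There is no depth.
- arm.job_done(): hands the job in, once; it reports no verdict.
The state is a dict: "time": time; "q": joint angles; "qd": joint speeds; "effort": joint torques, N m; "tool_pos": TCP position; "tool_rot": TCP orientation; "ft_force": force on the tool from outside, world axes, zero at the start; "torque": the same for the moment, N m; "finger_gap": finger opening in m.
Only numpy, scipy, OpenCV 4.12 (cv2) and the standard library are available. Lean on these libraries where they do the work, as an engineer would, in place of code of your own. Each camera call takes 0.05 s, during which the arm holds its last target.

## Task

Clear the turned bush off the setting strip into the tray first. Then take the keyed probe from its rest, set its tip on the bare strip in its right-hand half (as the robot sees it), drag it along to the left until it drops into the hidden keyway, and leave it standing fully down there as the zero stop. Finally place every spacer block on the strip to the right of the probe, square to the strip and butted flush in one closed row against the probe, leaving the other things on the bench alone.

Things in the scene. Friction and masses are not known exactly. Their poses are not given: they have to be found in the camera images.
- plate: fixed grey setting plate on the bench, 270 (x) x 440 (y) mm, top surface 14 mm above its origin. Origin: on the bench, 25 mm to +x of the plate's middle; x points away from the robot, y to its left (right and left here mean -y and +y of this frame). A steel strip is let into its top, see strip_mid
- strip_mid (a point): a point of the plate (60, 0, 14 mm in its frame): middle of the bright steel strip, on its surface, level with the plate top. The strip is 80 mm wide (x) and runs along the plate's y; 320 mm of it are bare, y -160 to +160 mm, between two end covers, which stand 7 mm proud of it. Dark cross bands 10 mm wide, 27 mm apart, are all surface colour but one: the keyway
- cover_left (a point): middle of the lower edge of the left end cover, on the strip (60, 160, 14 mm in the plate's frame). The keyway, a groove 10 mm wide along y, 11 mm deep, across all 80 mm of the strip, lies 60 to 110 mm to the right of this point (y = +50 to +100 mm in the plate's frame), differently each time
- probe: loose keyed probe, 0.45 kg, z up. Origin: middle of its foot's underside. Foot 44 (x) x 60 (y) x 12 mm high; under it a tongue 40 (x) x 6 (y) mm, 10 mm long, square-edged. Starts seated in its rest (70 x 80 mm, 16 mm high), origin 16 mm above the bench. Fully down in the keyway the foot lies on the strip, tongue along the plate's x; the next block's centre is then 50 mm from this one's, further ones 40 mm on
- probe_grip (a point): middle of the probe's upright grip, 42 mm above its origin: a square bar 24 x 24 mm (sides along the probe's x and y) from 12 to 72 mm above the origin, topped by a black cap 38 x 38 x 8 mm (72 to 80 mm)
- probe_tip (a point): middle of the lower edge of the probe's tongue, 10 mm below the probe's origin
- bush: loose turned steel bush, plain cylinder 48 mm diameter, 62 mm high, 0.25 to 0.45 kg, standing on the strip. Origin: centre of its lower end
- bush_center (a point): centre of the bush, 31 mm above its lower end
- tray: fixed grey open tray, 140 (x) x 120 (y) x 40 mm high, walls 4 mm, floor about 4 mm. Origin: centre of its underside. On the bench right or left of the plate
- block1: loose aluminium spacer block, may be absent: base 70 (x) x 40 (y) x 20 mm high, carrying a grip rib 28 (x) x 30 (y) mm from 20 to 62 mm above its underside. Origin: centre of the underside, z up. Identical with the other spacer blocks; 0.2 to 0.45 kg. The 40 mm is its length in the row; its 70 mm goes across the strip
- block2: loose aluminium spacer block, may be absent: base 70 (x) x 40 (y) x 20 mm high, carrying a grip rib 28 (x) x 30 (y) mm from 20 to 62 mm above its underside. Origin: centre of the underside, z up. Identical with the other spacer blocks; 0.2 to 0.45 kg. The 40 mm is its length in the row; its 70 mm goes across the strip
- block3: loose aluminium spacer block, may be absent: base 70 (x) x 40 (y) x 20 mm high, carrying a grip rib 28 (x) x 30 (y) mm from 20 to 62 mm above its underside. Origin: centre of the underside, z up. Identical with the other spacer blocks; 0.2 to 0.45 kg. The 40 mm is its length in the row; its 70 mm goes across the strip
- block4: loose aluminium spacer block, may be absent: base 70 (x) x 40 (y) x 20 mm high, carrying a grip rib 28 (x) x 30 (y) mm from 20 to 62 mm above its underside. Origin: centre of the underside, z up. Identical with the other spacer blocks; 0.2 to 0.45 kg. The 40 mm is its length in the row; its 70 mm goes across the strip
- mug: bystander: the white mug, to be left where it is; origin at its underside
- flask: bystander: the red-capped flask, to be left where it is; origin at its underside
- can: bystander: the green can, to be left where it is; origin at its underside
- collar: bystander: the steel collar on the plate, to be left where it is; origin at its underside
- slug1: bystander: a steel slug, to be left where it is; origin at its underside
- slug2: bystander: a steel slug, to be left where it is; origin at its underside
- slug3: bystander: a steel slug, to be left where it is; origin at its underside
- spanner: bystander: the spanner, to be left where it is; origin at its underside

How it is judged:
On the way, in this order (a step that is already met when the one before it is completed fails the run):
1. the bush is in the tray (horizontal distance between bush_center and tray below 0.06 m and height (world z) of bush_center below 0.055 m and linear speed of bush below 0.02 m/s), for 0.2 s.
2. the upright probe's tip touches the surface of the strip in its right half (z of probe_tip in the frame of plate between 0.012 and 0.0155 m and y of probe_tip in the frame of plate between -0.16 and 0 m and x of probe_tip in the frame of plate between 0.03 and 0.09 m and angle between probe's own z axis and vertical below 0.2 rad), for 0.1 s.
3. the probe has dropped into the keyway and stopped, upright (z of probe_tip in the frame of plate below 0.0075 m and x of probe_tip in the frame of plate between 0.045 and 0.075 m and y of probe_tip in the frame of plate between 0.03 and 0.12 m and angle between probe's own z axis and vertical below 0.08 rad and angle between the x axis of probe and the x axis of plate, either way round below 0.12 rad and linear speed of probe below 0.01 m/s), for 0.5 s.
At the end, for the whole second after the job is handed in: Bush in tray. Probe stands in the keyway: tip 6.5 mm or more below the surface, upright. Every block flat on the strip, within 8 mm of its centre line and 0.08 rad of square, in one row on one side, centres 50, 90, 130, 170 mm from the probe's within 2.5, 3, 3.5, 4 mm. All at rest (all of step 1 and all of step 3 and x of block1 in the frame of plate between 0.052 and 0.068 m and z of block1 in the frame of plate between 0.011 and 0.017 m and angle between each of block1, block2, block3, block4's own z axis and vertical below 0.08 rad and angle between the y axis of each of block1, block2, block3, block4 and the y axis of plate, either way round below 0.08 rad and linear speed of each of block1, block2, block3, block4 below 0.01 m/s and (horizontal distance between block1 and probe between 0.0475 and 0.0525 m or horizontal distance between block1 and probe between 0.087 and 0.093 m or horizontal distance between block1 and probe between 0.1265 and 0.1335 m or horizontal distance between block1 and probe between 0.166 and 0.174 m) and (horizontal distance between block1 and block2 below 0.093 m or horizontal distance between block1 and block2 between 0.112 and 0.13 m) and (horizontal distance between block1 and block3 below 0.093 m or horizontal distance between block1 and block3 between 0.112 and 0.13 m) and (horizontal distance between block1 and block4 below 0.093 m or horizontal distance between block1 and block4 between 0.112 and 0.13 m) and x of block2 in the frame of plate between 0.052 and 0.068 m and z of block2 in the frame of plate between 0.011 and 0.017 m and (horizontal distance between block2 and probe between 0.0475 and 0.0525 m or horizontal distance between block2 and probe between 0.087 and 0.093 m or horizontal distance between block2 and probe between 0.1265 and 0.1335 m or horizontal distance between block2 and probe between 0.166 and 0.174 m) and (horizontal distance between block2 and block3 below 0.093 m or horizontal distance between block2 and block3 between 0.112 and 0.13 m) and (horizontal distance between block2 and block4 below 0.093 m or horizontal distance between block2 and block4 between 0.112 and 0.13 m) and x of block3 in the frame of plate between 0.052 and 0.068 m and z of block3 in the frame of plate between 0.011 and 0.017 m and (horizontal distance between block3 and probe between 0.0475 and 0.0525 m or horizontal distance between block3 and probe between 0.087 and 0.093 m or horizontal distance between block3 and probe between 0.1265 and 0.1335 m or horizontal distance between block3 and probe between 0.166 and 0.174 m) and (horizontal distance between block3 and block4 below 0.093 m or horizontal distance between block3 and block4 between 0.112 and 0.13 m) and x of block4 in the frame of plate between 0.052 and 0.068 m and z of block4 in the frame of plate between 0.011 and 0.017 m and (horizontal distance between block4 and probe between 0.0475 and 0.0525 m or horizontal distance between block4 and probe between 0.087 and 0.093 m or horizontal distance between block4 and probe between 0.1265 and 0.1335 m or horizontal distance between block4 and probe between 0.166 and 0.174 m) and (horizontal distance between block1 and probe between 0.0475 and 0.0525 m or horizontal distance between block2 and probe between 0.0475 and 0.0525 m or horizontal distance between block3 and probe between 0.0475 and 0.0525 m or horizontal distance between block4 and probe between 0.0475 and 0.0525 m) and (horizontal distance between block1 and probe between 0.087 and 0.093 m or horizontal distance between block2 and probe between 0.087 and 0.093 m or horizontal distance between block3 and probe between 0.087 and 0.093 m or horizontal distance between block4 and probe between 0.087 and 0.093 m) and (horizontal distance between block1 and probe between 0.1265 and 0.1335 m or horizontal distance between block2 and probe between 0.1265 and 0.1335 m or horizontal distance between block3 and probe between 0.1265 and 0.1335 m or horizontal distance between block4 and probe between 0.1265 and 0.1335 m or horizontal distance between each of block1, block2, block3, block4 and probe below 0.15 m)); the robot touches nothing.
It fails at once if a bystander is pushed away (more than 50 mm) (distance of any of mug, flask, can, collar, slug1, slug2, slug3, spanner from where it was at the start of the episode above 0.05 m).
Of block1, block2, block3, block4 only 2 to 4 are there at a start; the rules pass over those that are not, and their reading is None.
At some moment in a run one of block1, block2, block3, block4 may be knocked a few centimetres aside while the robot is not near it.
Once in a run the grip may slacken for a moment while it holds something.
It also fails if it takes over 210 s, if anything falls off the work surface, if the arm or the gripper's body presses on something with over 40 N, if the wrist force passes 120 N, or if a joint passes its speed limit or range.

## Working session

There is one attempt and no reset: what is moved stays moved. The work goes in short steps, Python scripts to look and compute and a tool call to move; the robot and the scene stay as the last step left them, time stands still between calls to the robot, and variables do not carry over. Pictures are saved under pics/ and viewed, and the job is handed in when it is done.

Besides the shell and the picture viewer there is one more tool, called after "Emit:" by a JSON object that holds its "name" and its "arguments", one argument or row to a line. servo_tool: Moves the arm, as the interface text tells. Its arguments: {"type":"object","properties":{"series":{"type":"array","items":{"type":"array","items":{"type":"number"}}},"hand":{"type":"number"},"squeeze":{"type":"number"}},"required":["series"]}

```bash
ls; mkdir -p pics
python3 - <<'E'
from plant import arm, grab_frame
import cv2, numpy as np
o=arm.get_obs()
for k,v in o.items(): print(k,np.round(v,3).tolist())
for n in ["scene","top","wrist"]:
    f=grab_frame(n); cv2.imwrite(f"pics/{n}0.png",f["pixels"][:,:,::-1])
    print(n,np.round(f["mtx"],1).tolist(),np.round(f["R"],4).tolist(),np.round(f["t"],4).tolist())
E
```

```text
pics
time 0.0
q [1.195, 0.469, -0.049, 1.534, 0.024, 1.141, -0.082]
qd [-0.001, 0.002, -0.001, -0.001, 0.001, 0.001, 0.0]
effort [-0.001, -50.798, -0.081, -23.616, -0.061, 0.038, 0.0]
tool_pos [0.229, -0.634, 0.221]
tool_rot [[0.34, -0.001, 0.94], [-0.94, 0.002, 0.34], [-0.002, -1.0, -0.0]]
ft_force [0.526, 0.517, -1.246]
torque [0.002, -0.012, -0.012]
finger_gap 0.087
scene [[374.7, 0.0, 256.2], [0.0, 374.7, 194.2], [0.0, 0.0, 1.0]] [[-0.765, 0.6439, -0.0164], [0.4327, 0.4949, -0.7536], [-0.4771, -0.5836, -0.6572]] [0.4635, -0.2094, 1.2752]
top [[487.8, 0.0, 252.0], [0.0, 487.8, 185.1], [0.0, 0.0, 1.0]] [[0.0169, -0.9998, 0.0073], [-0.9805, -0.018, -0.1959], [0.196, -0.0039, -0.9806]] [0.0041, 0.6, 1.2839]
wrist [[322.0, 0.0, 256.4], [0.0, 322.0, 194.0], [0.0, 0.0, 1.0]] [[0.3391, -0.9407, -0.0014], [-0.9039, -0.3263, 0.2765], [-0.2606, -0.0925, -0.961]] [-0.6746, -0.0322, 0.3901]
```

View pics/top0.png

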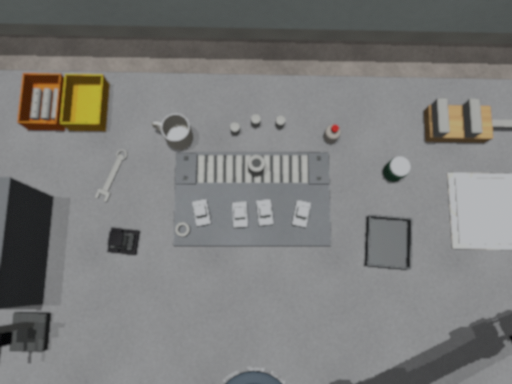

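View pics/scene0.png

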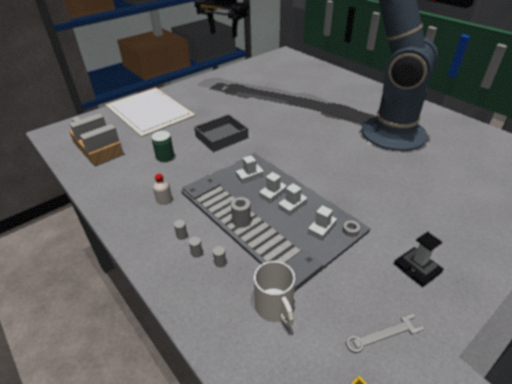

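View pics/wrist0.png

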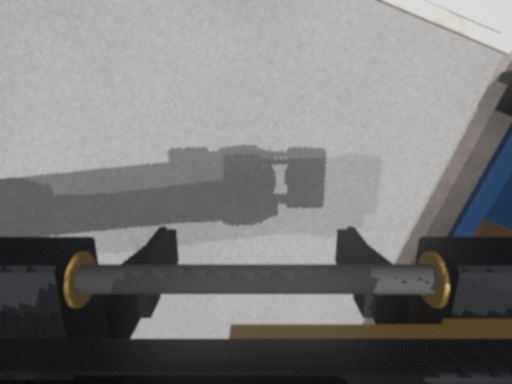

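Run:
```python
import cv2
im=cv2.imread("pics/top0.png")
cv2.imwrite("pics/top0b.png",cv2.resize(im[140:260,165:340],None,fx=4.5,fy=4.5,interpolation=cv2.INTER_CUBIC))
a=cv2.resize(im[210:275,90:160],None,fx=5,fy=5,interpolation=cv2.INTER_CUBIC)
b=cv2.resize(im[205:280,350:420],None,fx=5,fy=5,interpolation=cv2.INTER_CUBIC)
import numpy as np
c=np.zeros((375,700,3),np.uint8);c[:325,:350]=a;c[:,350:]=b
cv2.imwrite("pics/top0c.png",c)
```

```text
(no output)
```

View pics/top0b.png

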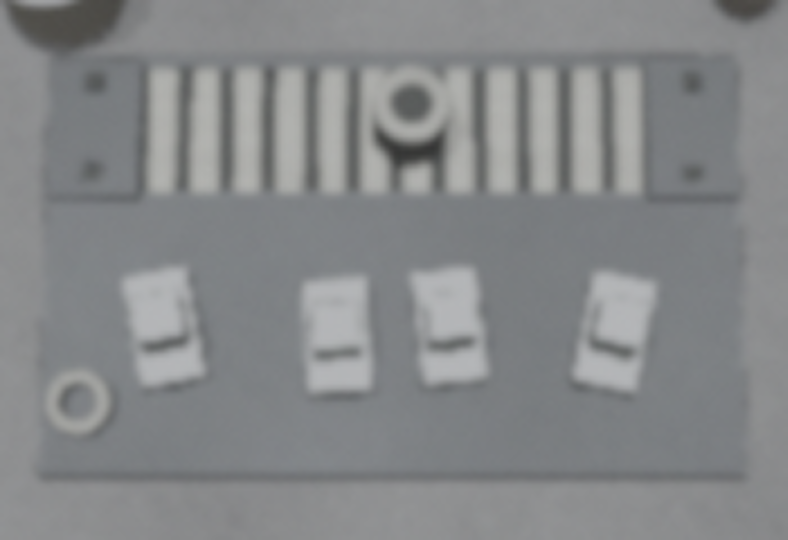

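View pics/top0c.png

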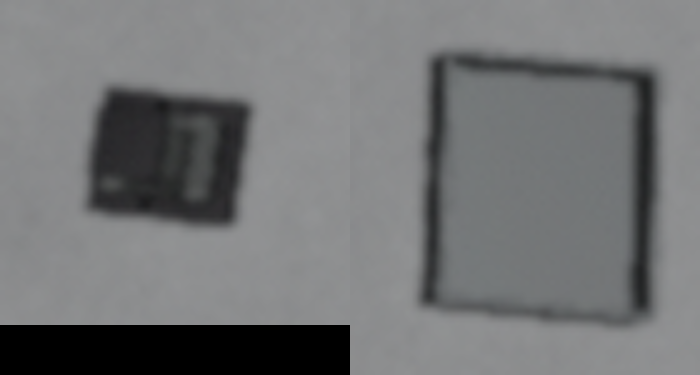

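```bash
cat > h.py <<'E'
from plant import arm, grab_frame
import cv2, numpy as np
np.set_printoptions(precision=4,suppress=True)
def ray(f,uv,z):
    K=f["mtx"];R=np.array(f["R"]);t=np.array(f["t"])
    uv=np.atleast_2d(np.array(uv,float))
    d=np.c_[uv,np.ones(len(uv))]@np.linalg.inv(K).T@R   # R^T d
    C=-R.T@t
    s=(z-C[2])/d[:,2]
    return C+d*s[:,None]
def proj(f,X):
    X=np.atleast_2d(X); c=X@np.array(f["R"]).T+np.array(f["t"])
    p=c@np.array(f["mtx"]).T
    return p[:,:2]/p[:,2:]
def snap(n,name):
    f=grab_frame(n); cv2.imwrite(f"pics/{name}.png",f["pixels"][:,:,::-1]); return f
def st():
    o=arm.get_obs(); R=np.array(o["tool_rot"])
    print("t",round(o["time"],2),"tcp",np.round(o["tool_pos"],4),"x-yaw deg",round(np.degrees(np.arctan2(R[1,0],R[0,0])),2),"tilt y",np.round(R[:,1],3),"F",np.round(o["ft_force"],1),"gap",round(o["finger_gap"],4),"q",np.round(o["q"],2))
    return o
def crop(f,u0,v0,u1,v1,s,name):
    im=f["pixels"][v0:v1,u0:u1,::-1]
    cv2.imwrite(f"pics/{name}.png",cv2.resize(im,None,fx=s,fy=s,interpolation=cv2.INTER_CUBIC))
def unc(p,u0,v0,s): return (np.array(p,float)+.5)/s-.5+np.array([u0,v0])
E
python3 - <<'E'
from h import *
f=grab_frame("top")
U=lambda p:unc(p,165,140,4.5)
print("C",-np.array(f["R"]).T@f["t"])
pl=ray(f,U([(147,66),(641,66),(644,193),(148,193)]),.014); print("strip pts\n",pl)
pc=ray(f,U([(39,476),(746,476)]),.0); print("front plate bottom\n",pc)
pc=ray(f,U([(47,58),(741,56)]),.021); print("back top\n",pc)
print("bush top",ray(f,U([(411,103)]),.076))
B=[[(122,276),(185,267),(206,378),(143,389)],[(301,281),(365,275),(372,392),(309,395)],[(411,272),(473,266),(489,378),(427,387)],[(597,269),(656,284),(633,396),(573,383)]]
for b in B:
    w=ray(f,U(b),.034); print("block",w.mean(0), "yaw deg",np.degrees(np.arctan2(w[0,1]-w[3,1],w[0,0]-w[3,0])),np.degrees(np.arctan2(w[1,1]-w[2,1],w[1,0]-w[2,0])))
w=ray(f,unc([(433-350,55),(654-350,72),(645-350,320),(422-350,303)],350,205,5),.04);print("tray",w,w.mean(0))
w=ray(f,unc([(104,86),(250,104),(233,224),(88,210)],90,210,5),.016);print("rest",w)
w=ray(f,unc([(104,90),(165,98),(152,212),(88,210)],90,210,5),.096);print("cap",w)
E
```

```text
C [0.3366 0.0199 1.3765]
strip pts
 [[ 0.6966  0.1737  0.014 ]
 [ 0.7026 -0.1429  0.014 ]
 [ 0.6194 -0.1444  0.014 ]
 [ 0.6136  0.1698  0.014 ]]
front plate bottom
 [[ 0.4353  0.2323  0.    ]
 [ 0.443  -0.2089  0.    ]]
back top
 [[ 0.6988  0.2368  0.021 ]
 [ 0.7085 -0.2061  0.021 ]]
bush top [[0.66   0.0049 0.076 ]]
block [0.5254 0.1545 0.034 ] yaw deg 12.69022730698454 12.557094779270077
block [0.5221 0.048  0.034 ] yaw deg 5.400201510987231 4.491117505022214
block [ 0.5296 -0.0217  0.034 ] yaw deg 8.697108864824505 8.589967579501204
block [ 0.5269 -0.1235  0.034 ] yaw deg -11.763158974626696 -11.789756606874498
tray [[ 0.5236 -0.3025  0.04  ]
 [ 0.5163 -0.4245  0.04  ]
 [ 0.381  -0.4133  0.04  ]
 [ 0.388  -0.2926  0.04  ]] [ 0.4522 -0.3583  0.04  ]
rest [[0.4826 0.4075 0.016 ]
 [0.474  0.3256 0.016 ]
 [0.4076 0.3308 0.016 ]
 [0.4139 0.4113 0.016 ]]
cap [[0.4719 0.3846 0.096 ]
 [0.4683 0.3523 0.096 ]
 [0.4089 0.355  0.096 ]
 [0.4093 0.3883 0.096 ]]
```

Emit:
{"name": "servo_tool", "arguments": {
  "series": [
    [0,0,0,0,-0.1222,0],
    [0,0,0,0,-0.1222,0],
    [0,0,0,0,-0.1222,0],
    [0,0,0,0,-0.1222,0],
    [0,0,0,0,-0.1222,0],
    [0,0,0,0,-0.1222,0],
    [0,0,0,0,-0.1222,0],
    [0,0,0,0,-0.1222,0],
    [0,0,0,0,-0.1222,0],
    [0,0,0,0,-0.1222,0]
  ],
  "hand": 1,
  "squeeze": 30
}}

```text
time: 1.45
tool_pos: [0.2293, -0.6347, 0.2222]
tool_rot: [[1.0, -0.0, -0.002], [0.002, 0.0, 1.0], [-0.0, -1.0, 0.0]]
ft_force: [1.1, 0.3, 0.2]
finger_gap: 0.0873
```

Emit:
{"name": "servo_tool", "arguments": {
  "series": [
    [0.034,0,0.05,0,0,0],
    [0.034,0,0.05,0,0,0],
    [0.034,0,0.05,0,0,0],
    [0.034,0,0.05,0,0,0],
    [0.034,0,0.05,0,0,0],
    [0.034,0,0.05,0,0,0],
    [0.034,0,0.05,0,0,0],
    [0.034,0,0.05,0,0,0],
    [0.034,0,0.05,0,0,0],
    [0.034,0,0.05,0,0,0]
  ]
}}

```text
time: 2.7
tool_pos: [0.5713, -0.1341, 0.2226]
tool_rot: [[1.0, 0.0, 0.003], [-0.003, -0.001, 1.0], [0.0, -1.0, -0.001]]
ft_force: [0.8, -0.8, -0.1]
finger_gap: 0.087
```

Emit:
{"name": "servo_tool", "arguments": {
  "series": [
    [0.03,0,0.045,0,0,0],
    [0.03,0,0.045,0,0,0],
    [0.03,0,0.045,0,0,0],
    [0,0,0,0,0,0],
    [0,0,0,0,0,0],
    [0,0,0,0,0,0],
    [0,0,0,0,0,0],
    [0,0,0,0,0,0],
    [0,0,0,0,0,0],
    [0,0,0,0,0,0]
  ]
}}

```text
time: 3.95
tool_pos: [0.6607, -0.0008, 0.2226]
tool_rot: [[1.0, 0.0, 0.002], [-0.002, -0.0, 1.0], [0.0, -1.0, -0.0]]
ft_force: [0.4, -0.2, 0.0]
finger_gap: 0.0871
```

Run:
```python
from h import *
st(); f=snap("wrist","w1"); print(-np.array(f["R"]).T@f["t"],f["R"])
```

```text
t 3.95 tcp [ 0.6607 -0.0008  0.2226] x-yaw deg -0.12 tilt y [ 0. -0. -1.] F [ 0.4 -0.2  0. ] gap 0.0871 q [ 0.31  0.5  -0.55  1.55  0.28  1.17 -0.29]
[0.6616 0.0747 0.3838] [[ 1.     -0.0029 -0.0001]
 [-0.0028 -0.961   0.2766]
 [-0.0009 -0.2766 -0.961 ]]
```

View pics/w1.png

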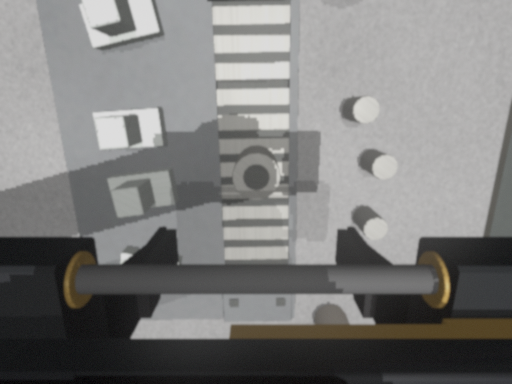

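Run:
```python
from h import *
f=grab_frame("wrist")
print(ray(f,[(257,175)],.076))
print("strip",ray(f,[(212,2),(288,2),(223,258),(289,259)],.014))
print(proj(f,[[.66,0,.2036]]))
crop(f,190,0,310,270,2.2,"w1c")
```

```text
[[0.662  0.0055 0.076 ]]
strip [[ 0.6166  0.1723  0.014 ]
 [ 0.6941  0.172   0.014 ]
 [ 0.6187 -0.1159  0.014 ]
 [ 0.7024 -0.1176  0.014 ]]
[[254.0669 230.5837]]
```

View pics/w1c.png

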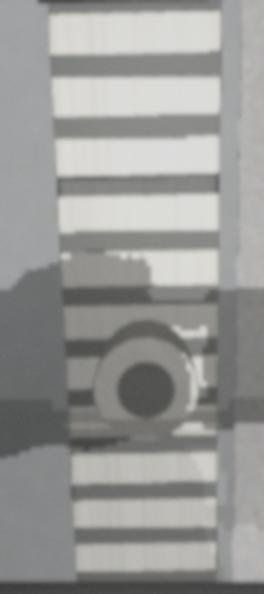

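Emit:
{"name": "servo_tool", "arguments": {
  "series": [
    [0,0.03,0.003,0,0,0],
    [0,0.03,0.003,0,0,0],
    [0,0.03,0,0,0,0],
    [0,0.03,0,0,0,0],
    [0,0.03,0,0,0,0],
    [0,0.022,0,0,0,0],
    [0,0.01,0,0,0,0],
    [0,0,0,0,0,0],
    [0,0,0,0,0,0],
    [0,0,0,0,0,0]
  ]
}}

```text
time: 5.3
tool_pos: [0.6615, 0.0054, 0.0417]
tool_rot: [[1.0, 0.002, 0.002], [-0.002, -0.0, 1.0], [0.002, -1.0, -0.0]]
ft_force: [-0.1, 0.4, 0.4]
finger_gap: 0.0869
```

Emit:
{"name": "servo_tool", "arguments": {
  "series": [
    [0,0,0,0,0,0],
    [0,0,0,0,0,0],
    [0,0,0,0,0,0],
    [0,0,0,0,0,0],
    [0,0,0,0,0,0],
    [0,0,0,0,0,0],
    [0,0,0,0,0,0],
    [0,0,0,0,0,0],
    [0,-0.01,0,0,0,0],
    [0,-0.02,0,0,0,0]
  ],
  "hand": 0,
  "squeeze": 40
}}

```text
time: 6.55
tool_pos: [0.6599, 0.0052, 0.0704]
tool_rot: [[1.0, -0.002, 0.002], [-0.002, -0.0, 1.0], [-0.002, -1.0, -0.0]]
ft_force: [-0.1, -0.4, -3.0]
finger_gap: 0.047
```

Emit:
{"name": "servo_tool", "arguments": {
  "series": [
    [0,-0.03,0,0,0,0],
    [0,-0.03,0,0,0,0],
    [0,-0.02,0,0,0,0],
    [-0.024,0,-0.04,0,0,0],
    [-0.024,0,-0.04,0,0,0],
    [-0.024,0,-0.04,0,0,0],
    [-0.024,0,-0.04,0,0,0],
    [-0.024,0,-0.04,0,0,0],
    [-0.024,0,-0.04,0,0,0],
    [-0.024,0,-0.04,0,0,0]
  ]
}}

```text
time: 7.8
tool_pos: [0.4913, -0.2755, 0.1512]
tool_rot: [[1.0, 0.0, 0.002], [-0.002, -0.0, 1.0], [0.0, -1.0, -0.0]]
ft_force: [-0.1, 0.2, -2.8]
finger_gap: 0.047
```

Emit:
{"name": "servo_tool", "arguments": {
  "series": [
    [-0.02,0,-0.042,0,0,0],
    [-0.02,0,-0.042,0,0,0],
    [0,0,0,0,0,0],
    [0,0.02,0,0,0,0],
    [0,0.03,0,0,0,0],
    [0,0.03,0,0,0,0],
    [0,0.02,0,0,0,0],
    [0,0,0,0,0,0],
    [0,0,0,0,0,0],
    [0,0,0,0,0,0]
  ]
}}

```text
time: 9.05
tool_pos: [0.4529, -0.3587, 0.0518]
tool_rot: [[1.0, 0.002, 0.002], [-0.002, -0.001, 1.0], [0.002, -1.0, -0.001]]
ft_force: [-0.6, 0.4, -2.4]
finger_gap: 0.0472
```

Run:
```python
from h import *
st(); f=snap("wrist","w2");f=snap("top","t2")
```

```text
t 9.05 tcp [ 0.4529 -0.3587  0.0518] x-yaw deg -0.11 tilt y [ 0.002 -0.001 -1.   ] F [-0.6  0.4 -2.4] gap 0.0472 q [ 0.93  0.55 -0.44  1.9   0.33  0.76  0.3 ]
```

View pics/w2.png

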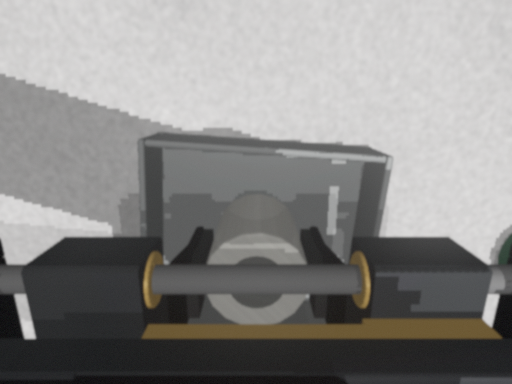

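View pics/t2.png

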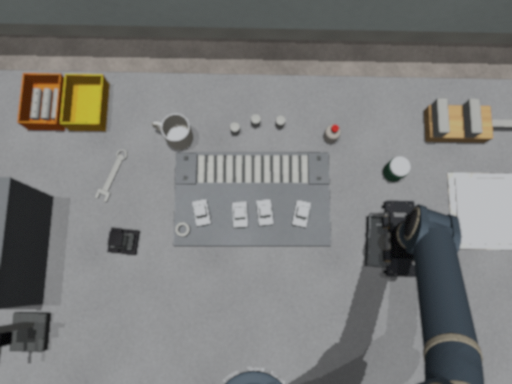

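Emit:
{"name": "servo_tool", "arguments": {
  "series": [
    [0,0.01,0,0,0,0],
    [0,0.005,0,0,0,0],
    [0,0.004,0,0,0,0],
    [0,0,0,0,0,0],
    [0,0,0,0,0,0],
    [0,0,0,0,0,0],
    [0,0,0,0,0,0],
    [0,0,0,0,0,0],
    [0,0,0,0,0,0],
    [0,0,0,0,0,0]
  ]
}}

```text
time: 10.4
tool_pos: [0.452, -0.3583, 0.0316]
tool_rot: [[1.0, 0.0, 0.002], [-0.002, -0.0, 1.0], [0.0, -1.0, -0.0]]
ft_force: [0.9, -0.0, -2.5]
finger_gap: 0.0472
```

Emit:
{"name": "servo_tool", "arguments": {
  "series": [
    [0,0,0,0,0,0],
    [0,0,0,0,0,0],
    [0,0,0,0,0,0],
    [0,0,0,0,0,0],
    [0,-0.02,0,0,0,0],
    [0,-0.03,0,0,0,0],
    [0,-0.05,0,0,0,0],
    [0,-0.05,0,0,0,0],
    [0,-0.03,0,0,0,0],
    [0,0,0,0,0,0]
  ],
  "hand": 0.8
}}

```text
time: 11.65
tool_pos: [0.4538, -0.359, 0.2158]
tool_rot: [[1.0, 0.006, 0.002], [-0.002, -0.005, 1.0], [0.006, -1.0, -0.005]]
ft_force: [0.7, -0.4, -0.5]
finger_gap: 0.0694
```

Run:
```python
from h import *
st(); f=snap("wrist","w3")
```

```text
t 11.65 tcp [ 0.4538 -0.359   0.2158] x-yaw deg -0.11 tilt y [ 0.006 -0.005 -1.   ] F [ 0.7 -0.4 -0.5] gap 0.0694 q [ 1.    0.36 -0.51  1.76  0.2   1.07  0.41]
```

View pics/w3.png

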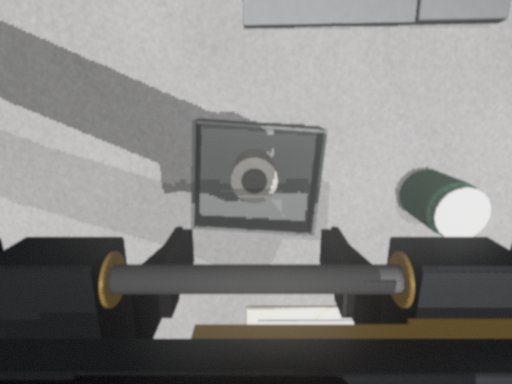

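Emit:
{"name": "servo_tool", "arguments": {
  "series": [
    [0.012,0,0.045,0,0,0],
    [0.012,0,0.045,0,0,0],
    [0.012,0,0.045,0,0,0],
    [0.012,0,0.045,0,0,0],
    [0.012,0,0.045,0,0,0],
    [0.012,0,0.045,0,0,0],
    [0.012,0,0.045,0,0,0],
    [0.012,0,0.045,0,0,0],
    [0.012,0,0.04,0,0,0],
    [0.012,0,0.02,0,0,0]
  ]
}}

```text
time: 12.95
tool_pos: [0.5719, 0.0644, 0.2105]
tool_rot: [[1.0, -0.003, -0.002], [0.002, 0.001, 1.0], [-0.003, -1.0, 0.001]]
ft_force: [0.1, -0.0, -0.1]
finger_gap: 0.0697
```

Run:
```python
from h import *
st(); f=snap("wrist","w4")
np.savez("pics/w4.npz",**f)
```

```text
t 12.95 tcp [0.5719 0.0644 0.2105] x-yaw deg 0.11 tilt y [-0.003  0.001 -1.   ] F [ 0.1 -0.  -0.1] gap 0.0697 q [ 0.33  0.4  -0.66  1.76  0.27  1.08 -0.43]
```

View pics/w4.png

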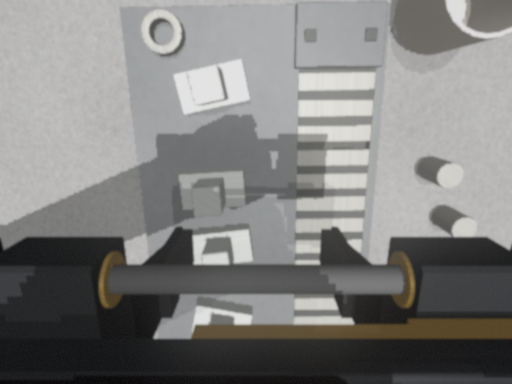

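Run:
```python
from h import *
f=dict(np.load("pics/w4.npz"))
w=ray(f,[(297,66),(376,69),(297,325),(370,160),(297,160)],.014);print(w)
# rectify strip: rows = y along plate
a=np.radians(1.1); o=np.array([.658,.014]); ex=np.array([np.cos(a),np.sin(a)]);ey=np.array([-np.sin(a),np.cos(a)])
s=np.arange(0.170,-0.09,-0.0005); xs=np.arange(-.05,.05,.0005)
G=o+xs[None,:,None]*ex+s[:,None,None]*ey
P=proj(f,np.concatenate([G.reshape(-1,2),np.full((G.size//2,1),.014)],1)).reshape(len(s),len(xs),2).astype(np.float32)
im=cv2.remap(f["pixels"],P[...,0],P[...,1],cv2.INTER_CUBIC)
cv2.imwrite("pics/rect.png",cv2.resize(im[:,:,::-1],(500,600)))
g=im.mean(2)
p=g[:,130:170].mean(1); d=np.gradient(cv2.GaussianBlur(p[:,None],(1,9),0)[:,0])
for i in range(2,len(d)-2):
    if abs(d[i])>3 and abs(d[i])==abs(d[i-2:i+3]).max(): print(round(s[i]*1000,1),round(d[i],1),round(p[max(0,i-10)]),round(p[min(len(p)-1,i+10)]))
```

```text
[[ 0.614   0.1753  0.014 ]
 [ 0.6962  0.1725  0.014 ]
 [ 0.6254 -0.141   0.014 ]
 [ 0.6993  0.077   0.014 ]
 [ 0.6175  0.0769  0.014 ]]
161.5 -7.7 167 145
155.5 12.6 124 218
137.5 -11.5 218 138
127.5 11.3 138 218
111.0 -11.4 218 139
101.0 10.3 139 217
84.0 -11.1 217 132
74.5 12.2 132 214
57.0 -10.0 213 134
48.0 10.0 134 212
30.0 -9.9 211 132
21.0 10.4 132 210
3.0 -10.1 209 129
-6.0 10.5 129 209
-24.0 -10.9 209 116
-33.5 5.2 117 142
-44.5 -4.1 136 61
```

View pics/rect.png

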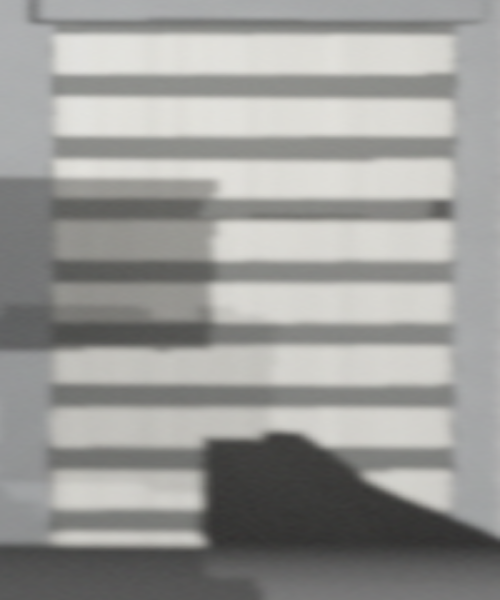

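Emit:
{"name": "servo_tool", "arguments": {
  "series": [
    [-0.02,0,0.045,0,0,0],
    [-0.02,0,0.045,0,0,0],
    [-0.02,0,0.045,0,0,0],
    [-0.02,0,0.045,0,0,0],
    [-0.02,0,0.045,0,0,0],
    [-0.02,0,0.045,0,0,0],
    [-0.006,0,0.02,0,0,0],
    [0,0,0,0,0,0],
    [0,0,0,0,0,0],
    [0,0,0,0,0,0]
  ]
}}

```text
time: 14.25
tool_pos: [0.4483, 0.3499, 0.2111]
tool_rot: [[1.0, -0.0, 0.005], [-0.005, -0.001, 1.0], [-0.0, -1.0, -0.001]]
ft_force: [-0.5, -0.0, -0.8]
finger_gap: 0.0694
```

Run:
```python
from h import *
st(); f=snap("wrist","w5")
np.savez("pics/w5.npz",**f)
crop(f,180,110,330,260,4,"w5c")
```

```text
t 14.25 tcp [0.4483 0.3499 0.2111] x-yaw deg -0.27 tilt y [-0.    -0.001 -1.   ] F [-0.5 -0.  -0.8] gap 0.0694 q [-0.16  0.4  -0.75  1.77  0.31  1.09 -1.02]
```

View pics/w5c.png

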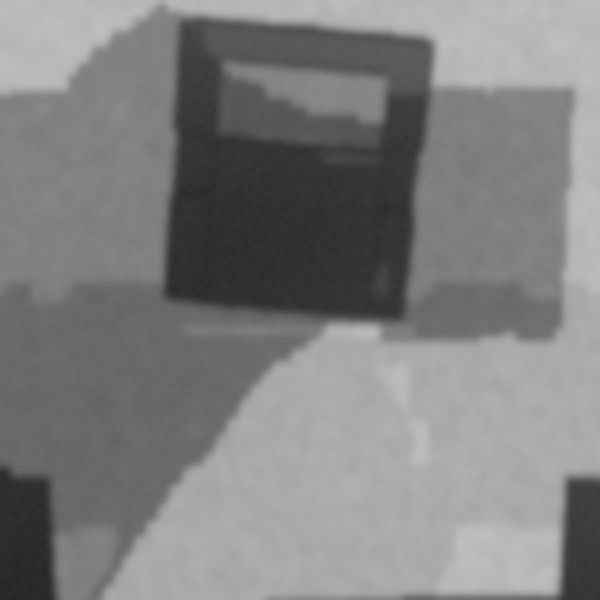

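View pics/w5.png

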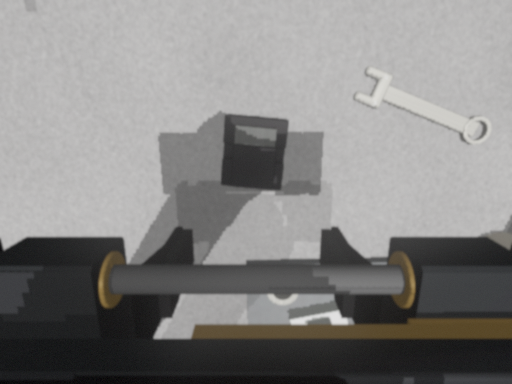

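Run:
```python
from h import *
f=dict(np.load("pics/w5.npz"))
w=ray(f,unc([(180,17),(433,38),(404,319),(165,297)],180,110,4),.016); print(w,w.mean(0))
for i,j in ((0,1),(3,2),(3,0),(2,1)):
    d=w[j]-w[i]; print(np.linalg.norm(d),np.degrees(np.arctan2(d[1],d[0])))
# enhance
im=f["pixels"][110:260,180:330]; g=cv2.convertScaleAbs(im,alpha=3,beta=-60)
cv2.imwrite("pics/w5e.png",cv2.resize(g,None,fx=4,fy=4,interpolation=cv2.INTER_CUBIC))
```

```text
[[0.4152 0.4124 0.016 ]
 [0.4832 0.4065 0.016 ]
 [0.4766 0.3279 0.016 ]
 [0.4083 0.3348 0.016 ]] [0.4458 0.3704 0.016 ]
0.0683193307865038 -4.938578410865365
0.06863160546814084 -5.75523823498755
0.07784115801029651 84.95908705327909
0.07881941002685976 85.18228976642895
```

View pics/w5e.png

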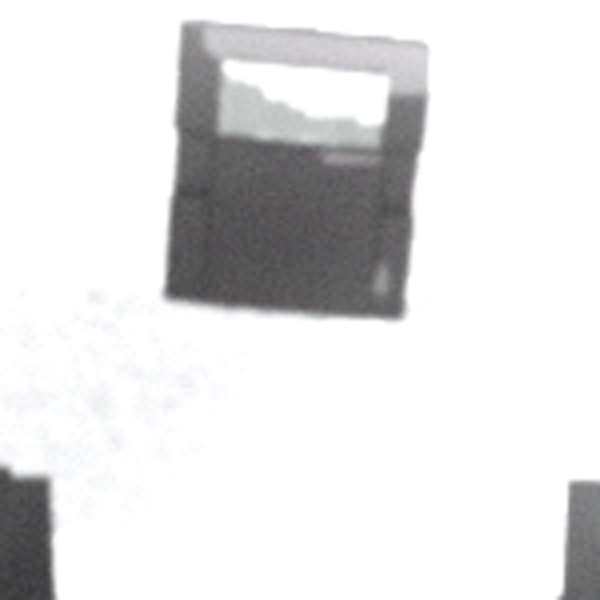

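Emit:
{"name": "servo_tool", "arguments": {
  "series": [
    [0,0,0,0,0.043,0],
    [0,0,0,0,0.043,0],
    [-0.002,0,0.01,0,0,0],
    [-0.002,0,0.01,0,0,0],
    [0,0.04,0,0,0,0],
    [0,0.04,0,0,0,0],
    [0,0.04,0,0,0,0],
    [0,0.03,0,0,0,0],
    [0,0.015,0,0,0,0],
    [0,0.01,0,0,0,0]
  ]
}}

```text
time: 15.55
tool_pos: [0.4453, 0.3728, 0.0362]
tool_rot: [[0.996, 0.0, 0.087], [-0.087, 0.001, 0.996], [0.0, -1.0, 0.001]]
ft_force: [0.8, 0.5, 0.2]
finger_gap: 0.0701
```

Emit:
{"name": "servo_tool", "arguments": {
  "series": [
    [0,0,0,0,0,0],
    [0,0,0,0,0,0],
    [0,0,0,0,0,0],
    [0,0,0,0,0,0],
    [0,0,0,0,0,0],
    [0,0,0,0,0,0],
    [0,0,0,0,0,0],
    [0,0,0,0,0,0],
    [0,0,0,0,0,0],
    [0,0,0,0,0,0]
  ],
  "hand": 0,
  "squeeze": 50
}}

```text
time: 16.8
tool_pos: [0.4453, 0.372, 0.0368]
tool_rot: [[0.996, 0.0, 0.088], [-0.088, -0.0, 0.996], [0.0, -1.0, -0.0]]
ft_force: [-0.1, -2.7, 5.2]
finger_gap: 0.0278
```

Run:
```python
from h import *
st(); f=snap("wrist","w6")
```

```text
t 16.8 tcp [0.4453 0.372  0.0368] x-yaw deg -5.04 tilt y [ 0. -0. -1.] F [-0.1 -2.7  5.2] gap 0.0278 q [-0.32  0.62 -0.61  1.89  0.49  0.78 -1.29]
```

View pics/w6.png

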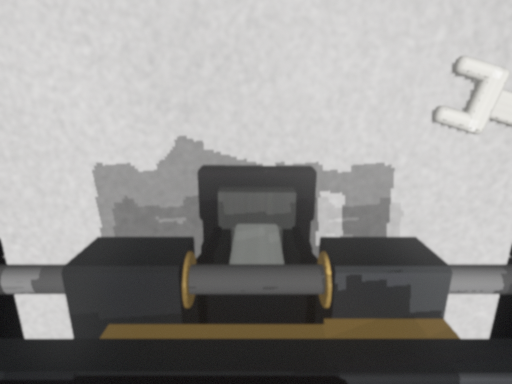

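Emit:
{"name": "servo_tool", "arguments": {
  "series": [
    [0,0,0,0,0,0],
    [0,0,0,0,0,0],
    [0,0,0,0,0,0],
    [0,0,0,0,0,0],
    [0,0,0,0,0,0],
    [0,0,0,0,0,0],
    [0,0,0,0,0,0],
    [0,0,0,0,0,0],
    [0,0,0,0,0,0],
    [0,0,0,0,0,0]
  ]
}}

```text
time: 18.1
tool_pos: [0.4454, 0.372, 0.0368]
tool_rot: [[0.996, 0.0, 0.088], [-0.088, -0.0, 0.996], [0.0, -1.0, -0.0]]
ft_force: [-0.5, -2.0, 5.6]
finger_gap: 0.0279
```

Run:
```python
from h import *
st(); f=snap("wrist","w7"); im=f["pixels"][130:330,150:360,::-1]; cv2.imwrite("pics/w7.png",cv2.resize(cv2.convertScaleAbs(im,alpha=2.,beta=-30),None,fx=3,fy=3,interpolation=cv2.INTER_CUBIC))
f=snap("scene","s7");im=f["pixels"][200:300,370:470,::-1]; cv2.imwrite("pics/s7.png",cv2.resize(im,None,fx=6,fy=6,interpolation=cv2.INTER_CUBIC))
```

```text
t 18.1 tcp [0.4454 0.372  0.0368] x-yaw deg -5.04 tilt y [ 0. -0. -1.] F [-0.5 -2.   5.6] gap 0.0279 q [-0.32  0.62 -0.61  1.89  0.49  0.78 -1.29]
```

View pics/w7.png

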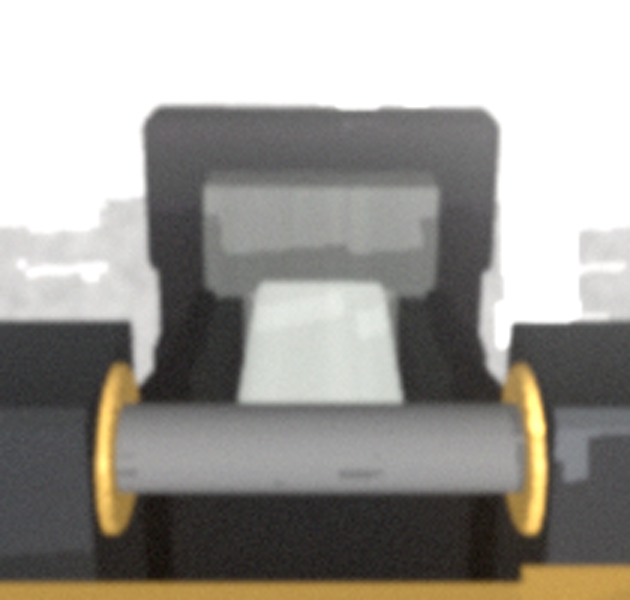

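View pics/s7.png

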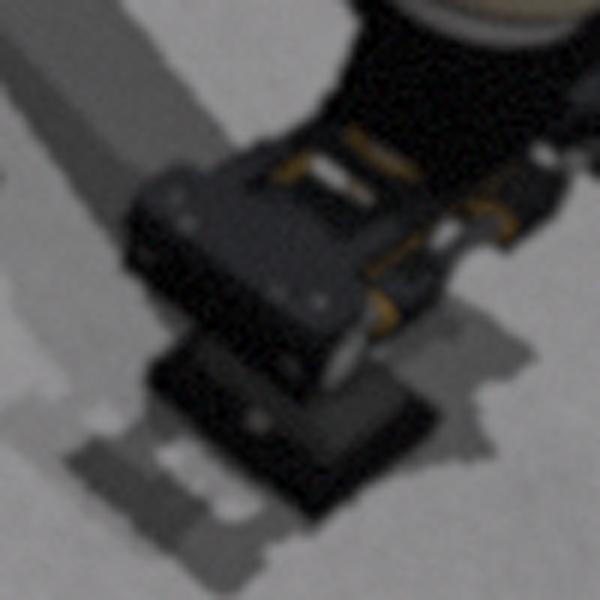

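Emit:
{"name": "servo_tool", "arguments": {
  "series": [
    [0,-0.002,0,0,0,0],
    [0,-0.004,0,0,0,0],
    [0,-0.006,0,0,0,0],
    [0,-0.01,0,0,0,0],
    [0,-0.01,0,0,0,0],
    [0,-0.015,0,0,0,0],
    [0,-0.015,0,0,0,0],
    [0,0,0,0,0,0],
    [0,0,0,0,0,0],
    [0,0,0,0,0,0]
  ]
}}

```text
time: 19.45
tool_pos: [0.4449, 0.3716, 0.0979]
tool_rot: [[0.996, -0.001, 0.088], [-0.088, -0.001, 0.996], [-0.001, -1.0, -0.001]]
ft_force: [0.4, -1.3, -4.4]
finger_gap: 0.0278
```

Run:
```python
from h import *
st(); f=snap("wrist","w8"); im=f["pixels"][130:330,150:360,::-1]; cv2.imwrite("pics/w8.png",cv2.resize(cv2.convertScaleAbs(im,alpha=2.,beta=-30),None,fx=3,fy=3,interpolation=cv2.INTER_CUBIC))
f=snap("scene","s8");im=f["pixels"][180:280,370:470,::-1]; cv2.imwrite("pics/s8.png",cv2.resize(im,None,fx=6,fy=6,interpolation=cv2.INTER_CUBIC))
```

```text
t 19.45 tcp [0.4449 0.3716 0.0979] x-yaw deg -5.04 tilt y [-0.001 -0.001 -1.   ] F [ 0.4 -1.3 -4.4] gap 0.0278 q [-0.28  0.54 -0.66  1.86  0.42  0.89 -1.23]
```

View pics/w8.png

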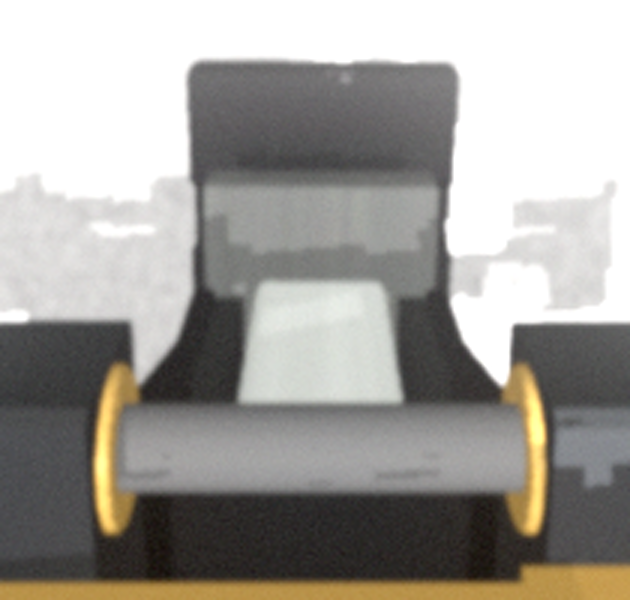

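View pics/s8.png

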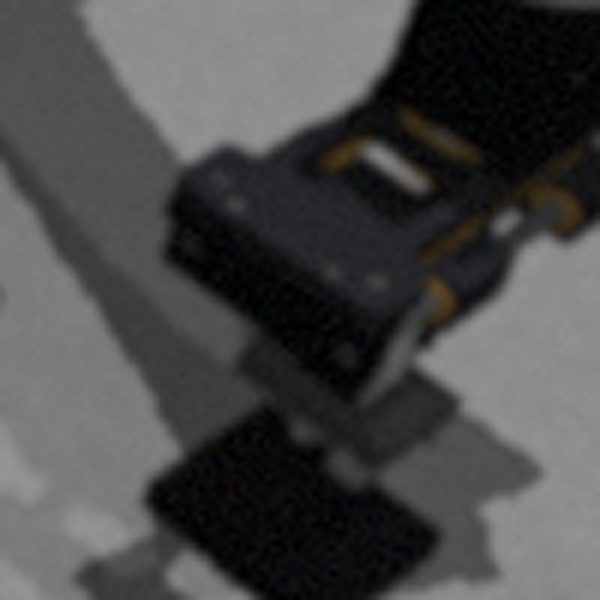

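Emit:
{"name": "servo_tool", "arguments": {
  "series": [
    [0,-0.02,0,0,-0.0535,0],
    [0,-0.022,0,0,-0.0535,0],
    [0.02,0,-0.039,0,0,0],
    [0.02,0,-0.039,0,0,0],
    [0.02,0,-0.039,0,0,0],
    [0.02,0,-0.039,0,0,0],
    [0.02,0,-0.039,0,0,0],
    [0.02,0,-0.039,0,0,0],
    [0.02,0,-0.039,0,0,0],
    [0.02,0,-0.039,0,0,0]
  ]
}}

```text
time: 20.8
tool_pos: [0.6115, 0.0618, 0.1401]
tool_rot: [[1.0, -0.001, -0.019], [0.019, 0.0, 1.0], [-0.001, -1.0, 0.0]]
ft_force: [-0.0, 0.0, -4.1]
finger_gap: 0.0276
```

Emit:
{"name": "servo_tool", "arguments": {
  "series": [
    [0.02,0,-0.039,0,0,0],
    [0.02,0,-0.038,0,0,0],
    [0.006,0,0,0,0,0],
    [0,0.02,0,0,0,0],
    [0,0.03,0,0,0,0],
    [0,0.02,0,0,0,0],
    [0,0.012,0,0,0,0],
    [0,0,0,0,0,0],
    [0,0,0,0,0,0],
    [0,0,0,0,0,0]
  ]
}}

```text
time: 22.05
tool_pos: [0.6594, -0.0129, 0.0597]
tool_rot: [[1.0, 0.002, -0.019], [0.019, -0.0, 1.0], [0.002, -1.0, -0.0]]
ft_force: [-0.7, 0.0, -5.0]
finger_gap: 0.0277
```

Run:
```python
from h import *
o=st(); f=snap("wrist","w9")
```

```text
t 22.05 tcp [ 0.6594 -0.0129  0.0597] x-yaw deg 1.09 tilt y [ 0.002 -0.    -1.   ] F [-0.7  0.  -5. ] gap 0.0277 q [ 0.36  0.69 -0.59  1.69  0.47  0.91 -0.4 ]
```

View pics/w9.png

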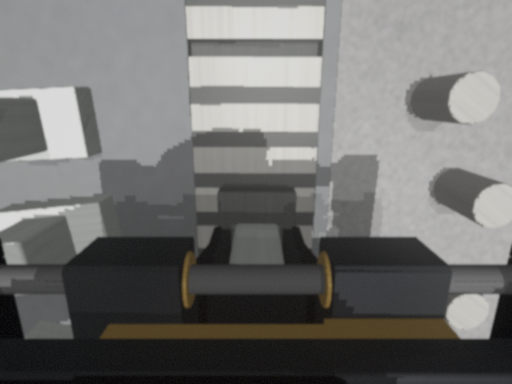

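Emit:
{"name": "servo_tool", "arguments": {
  "series": [
    [0,0.005,0,0,0,0],
    [0,0.004,0,0,0,0],
    [0,0.002,0,0,0,0],
    [0,0.002,0,0,0,0],
    [0,0.001,0,0,0,0],
    [0,0.001,0,0,0,0],
    [0,0.0005,0,0,0,0],
    [0,0,0,0,0,0],
    [0,0,0,0,0,0],
    [0,0,0,0,0,0]
  ]
}}

```text
time: 23.35
tool_pos: [0.6587, -0.0127, 0.0448]
tool_rot: [[1.0, 0.001, -0.019], [0.019, -0.001, 1.0], [0.001, -1.0, -0.001]]
ft_force: [-3.8, -1.5, 6.6]
finger_gap: 0.0282
```

Run:
```python
from h import *
o=st(); f=snap("wrist","w10"); np.savez("pics/w10.npz",**f)
a=np.radians(1.1); o=np.array([.658,.014]); ex=np.array([np.cos(a),np.sin(a)]);ey=np.array([-np.sin(a),np.cos(a)])
s=np.arange(0.125,-0.0,-0.0005); xs=np.arange(-.05,.05,.0005)
G=o+xs[None,:,None]*ex+s[:,None,None]*ey
P=proj(f,np.concatenate([G.reshape(-1,2),np.full((G.size//2,1),.014)],1)).reshape(len(s),len(xs),2).astype(np.float32)
im=cv2.remap(f["pixels"],P[...,0],P[...,1],cv2.INTER_CUBIC)
cv2.imwrite("pics/rect2.png",cv2.resize(im[:,:,::-1],None,fx=2.4,fy=2.4))
p=im.mean(2)[:,130:160].mean(1); d=np.gradient(cv2.GaussianBlur(p[:,None],(1,5),0)[:,0])
for i in range(2,len(d)-2):
    if abs(d[i])>3 and abs(d[i])==abs(d[i-2:i+3]).max(): print(round(s[i]*1000,1),round(d[i],1),round(p[max(0,i-10)]),round(p[min(len(p)-1,i+10)]))
```

```text
t 23.35 tcp [ 0.6587 -0.0127  0.0448] x-yaw deg 1.09 tilt y [ 0.001 -0.001 -1.   ] F [-3.8 -1.5  6.6] gap 0.0282 q [ 0.35  0.7  -0.58  1.7   0.48  0.89 -0.41]
100.5 68.3 0 213
84.0 -28.4 214 128
81.5 4.9 214 128
74.5 21.0 128 214
57.0 -18.0 213 135
47.5 19.0 135 211
30.0 -18.3 210 130
20.5 19.1 130 207
12.0 -15.4 207 139
3.5 -12.3 139 82
```

View pics/rect2.png

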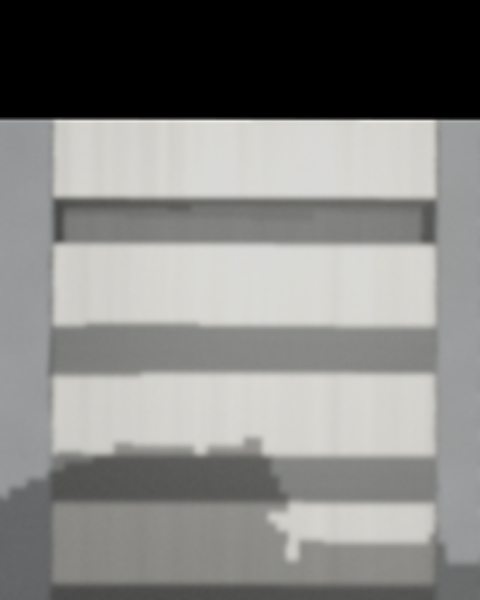

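Emit:
{"name": "servo_tool", "arguments": {
  "series": [
    [0,0,0.004,0,0,0],
    [0,0,0.009,0,0,0],
    [0,0,0.011,0,0,0],
    [0,0,0.011,0,0,0],
    [0,0,0.011,0,0,0],
    [0,0,0.011,0,0,0],
    [0,0,0.011,0,0,0],
    [0,0,0.011,0,0,0],
    [0,0,0.011,0,0,0],
    [0,0,0.006,0,0,0]
  ]
}}

```text
time: 24.65
tool_pos: [0.6564, 0.0843, 0.043]
tool_rot: [[1.0, -0.0, -0.02], [0.02, 0.0, 1.0], [-0.0, -1.0, 0.0]]
ft_force: [1.0, -4.2, 3.5]
finger_gap: 0.0277
```

Run:
```python
from h import *
o=st(); p=np.array(o["tool_pos"][:2])-[.658,.014]; a=np.radians(1.1); print("plate x,y rel mid",p@[np.cos(a),np.sin(a)],p@[-np.sin(a),np.cos(a)])
f=snap("wrist","w11");
```

```text
t 24.65 tcp [0.6564 0.0843 0.043 ] x-yaw deg 1.15 tilt y [-0.  0. -1.] F [ 1.  -4.2  3.5] gap 0.0277 q [ 0.2   0.71 -0.58  1.69  0.48  0.89 -0.56]
plate x,y rel mid -0.00022978421331569865 0.0703673280614713
```

View pics/w11.png

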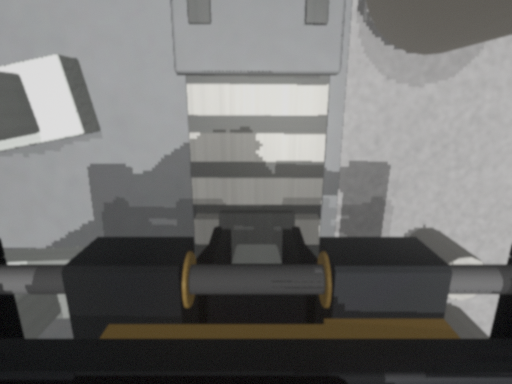

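Emit:
{"name": "servo_tool", "arguments": {
  "series": [
    [0,0.0005,0.001,0,0,0],
    [0,0.0005,0.001,0,0,0],
    [0,0.0005,0.001,0,0,0],
    [0,0,0.001,0,0,0],
    [0,0,0.001,0,0,0],
    [0,0,0.001,0,0,0],
    [0,0,0.001,0,0,0],
    [0,0,0,0,0,0],
    [0,0,0,0,0,0],
    [0,0,0,0,0,0]
  ]
}}

```text
time: 25.95
tool_pos: [0.6566, 0.0896, 0.0419]
tool_rot: [[1.0, -0.0, -0.018], [0.018, -0.001, 1.0], [-0.0, -1.0, -0.001]]
ft_force: [-0.5, -3.2, 5.9]
finger_gap: 0.0278
```

Emit:
{"name": "servo_tool", "arguments": {
  "series": [
    [0,0.0005,0.001,0,0,0],
    [0,0.0005,0.001,0,0,0],
    [0,0.0005,0.001,0,0,0],
    [0,0.0005,0.0007,0,0,0],
    [0,0,0,0,0,0],
    [0,0,0,0,0,0],
    [0,0,0,0,0,0],
    [0,0,0,0,0,0],
    [0,0,0,0,0,0],
    [0,0,0,0,0,0]
  ]
}}

```text
time: 27.2
tool_pos: [0.6567, 0.0937, 0.0406]
tool_rot: [[1.0, 0.0, -0.018], [0.018, -0.0, 1.0], [0.0, -1.0, -0.0]]
ft_force: [-1.9, -4.3, 9.4]
finger_gap: 0.0279
```

Run:
```python
from h import *
o=st(); p=np.array(o["tool_pos"][:2])-[.658,.014]; a=np.radians(1.1); print("plate x,y rel mid",p@[np.cos(a),np.sin(a)],p@[-np.sin(a),np.cos(a)])
f=snap("wrist","w12"); im=f["pixels"][130:330,150:360,::-1]; cv2.imwrite("pics/w12.png",cv2.resize(cv2.convertScaleAbs(im,alpha=2.,beta=-30),None,fx=3,fy=3,interpolation=cv2.INTER_CUBIC))
```

```text
t 27.2 tcp [0.6567 0.0937 0.0406] x-yaw deg 1.06 tilt y [ 0. -0. -1.] F [-1.9 -4.3  9.4] gap 0.0279 q [ 0.19  0.72 -0.58  1.69  0.48  0.89 -0.57]
plate x,y rel mid 0.00022269616483296345 0.07973704913519457
```

View pics/w12.png

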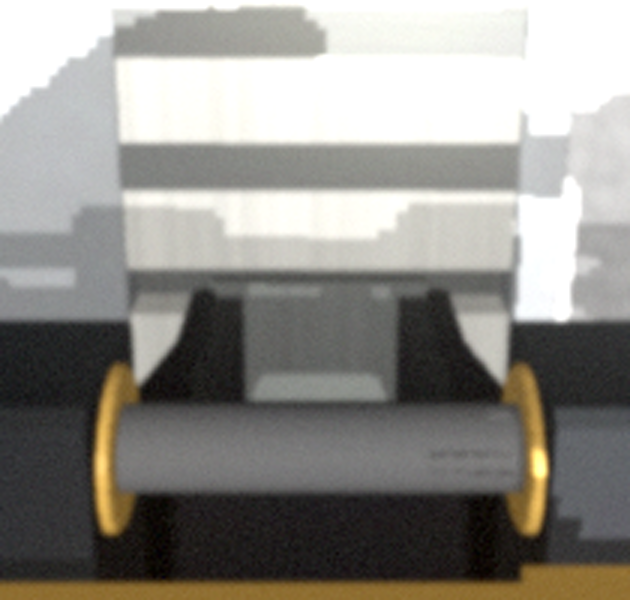

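Run:
```python
from h import *
f=snap("scene","s12");im=f["pixels"][150:330,180:330,::-1]; cv2.imwrite("pics/s12.png",cv2.resize(im,None,fx=4,fy=3.33,interpolation=cv2.INTER_CUBIC))
t=grab_frame("top"); crop(t,145,100,225,180,6,"t12")
```

```text
(no output)
```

View pics/s12.png

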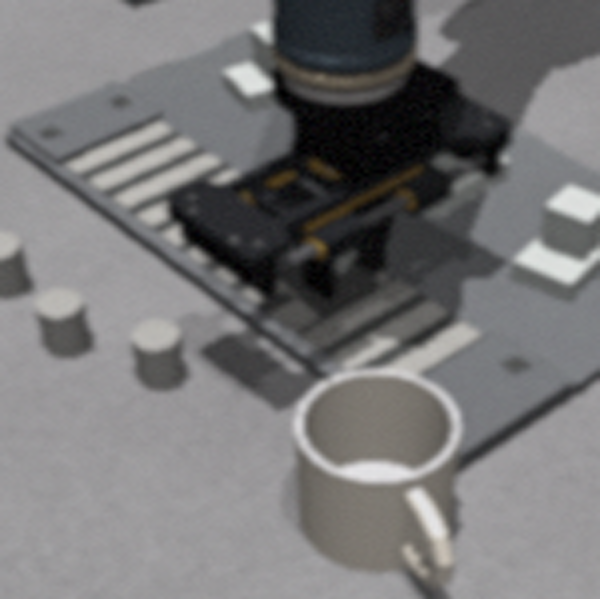

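View pics/t12.png

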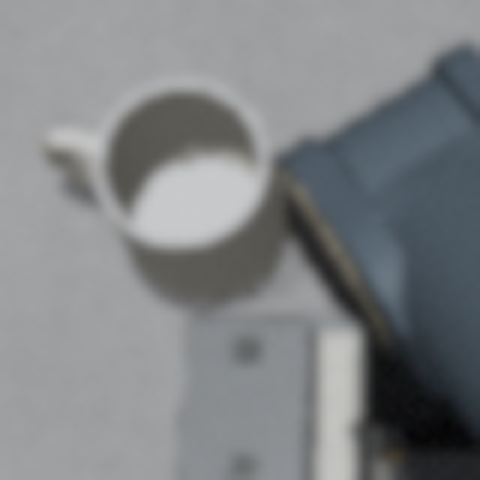

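Run:
```python
from h import *
t=grab_frame("top")
print("base near edge",ray(t,unc([(205,308),(285,210)],145,100,6),0))
for z in (.08,.1,.12): print(z,ray(t,unc([(185,165),(270,165),(180,250),(100,165)],145,100,6),z)[:,:2].tolist())
```

```text
base near edge [[0.7094 0.2296 0.    ]
 [0.7597 0.1928 0.    ]]
0.08 [[0.7558707871873733, 0.22981164744404578], [0.7566279825559825, 0.190573238023686], [0.7150653940218306, 0.23016386534710453], [0.7551139272237859, 0.2690326759345724]]
0.1 [[0.749403463059414, 0.22657348592508533], [0.7501489781633206, 0.18794035623508032], [0.7092275214373236, 0.22692027062224865], [0.7486582781866737, 0.2651895027981771]]
0.12 [[0.7429361389314548, 0.2233353244061249], [0.7436699737706589, 0.18530747444647472], [0.7033896488528166, 0.2236766758973928], [0.7422026291495616, 0.2613463296617818]]
```

Emit:
{"name": "servo_tool", "arguments": {
  "series": [
    [0,0,0,0,0,0],
    [0,0,0,0,0,0],
    [0,0,0,0,0,0],
    [0,0,0,0,0,0],
    [0,0,0,0,0,0],
    [0,0,0,0,0,0],
    [0,0,0,0,0,0],
    [0,0,0,0,0,0],
    [0,0,0,0,0,0],
    [0,0,0,0,0,0]
  ],
  "hand": 1
}}

```text
time: 28.65
tool_pos: [0.6566, 0.0937, 0.0396]
tool_rot: [[1.0, 0.0, -0.019], [0.019, -0.0, 1.0], [0.0, -1.0, -0.0]]
ft_force: [-0.8, 0.5, -0.1]
finger_gap: 0.0866
```

Run:
```python
from h import *
st()
f=snap("wrist","w13"); im=f["pixels"][100:330,130:380,::-1]; cv2.imwrite("pics/w13.png",cv2.resize(cv2.convertScaleAbs(im,alpha=2.,beta=-30),None,fx=2.6,fy=2.6,interpolation=cv2.INTER_CUBIC))
```

```text
t 28.65 tcp [0.6566 0.0937 0.0396] x-yaw deg 1.09 tilt y [ 0. -0. -1.] F [-0.8  0.5 -0.1] gap 0.0866 q [ 0.19  0.72 -0.58  1.69  0.48  0.88 -0.57]
```

View pics/w13.png

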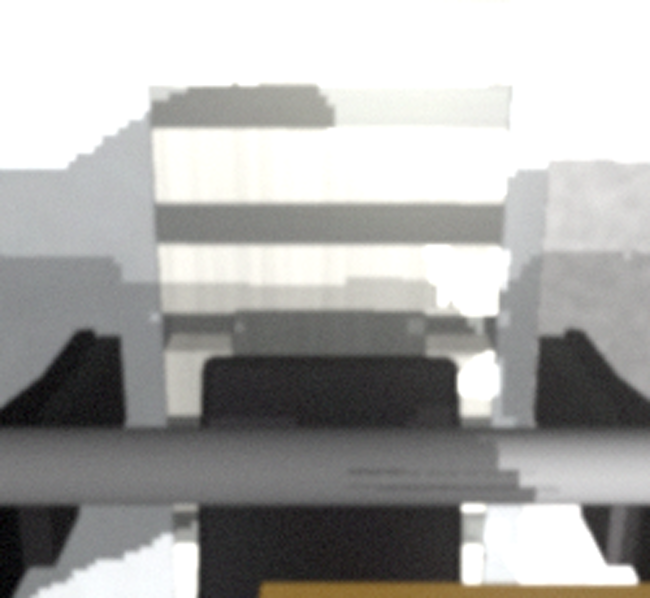

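Emit:
{"name": "servo_tool", "arguments": {
  "series": [
    [0,-0.018,0.006,0,0,0],
    [0,0,0,0,-0.1745,0],
    [0,0,0,0,-0.1745,0],
    [0,0,0,0,-0.1745,0],
    [0,0,0,0,-0.1745,0],
    [0,0,0,0,-0.1745,0],
    [0,0,0,0,-0.1745,0],
    [0,0,0,0,-0.1745,0],
    [0,0,0,0,-0.1745,0],
    [0,0,0,0,-0.1745,0]
  ]
}}

```text
time: 29.95
tool_pos: [0.657, 0.1001, 0.0591]
tool_rot: [[-0.024, 0.002, -1.0], [1.0, 0.0, -0.024], [-0.0, -1.0, -0.002]]
ft_force: [0.0, -0.9, -1.1]
finger_gap: 0.0871
```

Run:
```python
from h import *
st()
f=snap("wrist","w14"); im=f["pixels"][100:330,130:380,::-1]; cv2.imwrite("pics/w14.png",cv2.resize(cv2.convertScaleAbs(im,alpha=2.,beta=-30),None,fx=2.6,fy=2.6,interpolation=cv2.INTER_CUBIC))
```

```text
t 29.95 tcp [0.657  0.1001 0.0591] x-yaw deg 91.39 tilt y [ 0.002  0.    -1.   ] F [ 0.  -0.9 -1.1] gap 0.0871 q [ 0.39  0.83 -0.94  1.66  0.76  1.06  0.8 ]
```

View pics/w14.png

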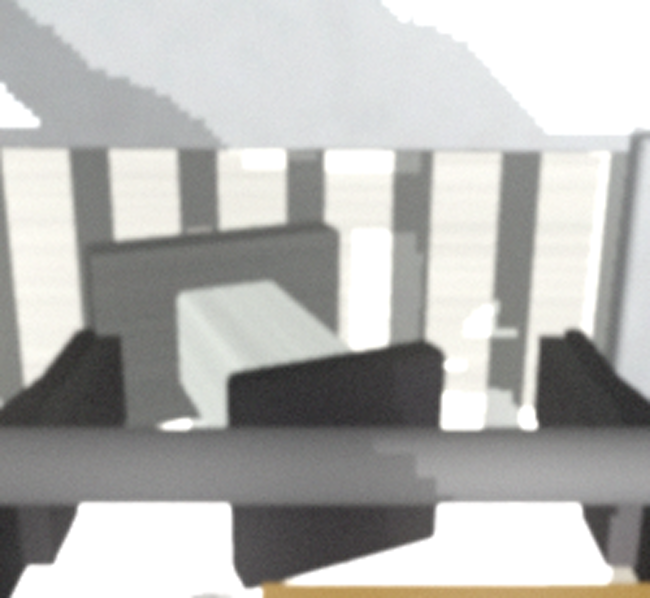

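```bash
cat > pnp.py <<'E'
from h import *
from scipy.optimize import least_squares
from scipy.spatial.transform import Rotation as Ro
def fit(f,obj,uv,x0):
    obj=np.array(obj)/1000.
    def r(p): return (proj(f,Ro.from_rotvec(p[3:]).apply(obj)+p[:3])-uv).ravel()
    s=least_squares(r,x0,loss="soft_l1"); return s.x,r(s.x).reshape(-1,2)
E
python3 - <<'E'
from pnp import *
f=grab_frame("wrist")
obj=[(-22,-30,12),(-22,30,12),(-12,-12,12),(-12,12,12),(-19,-19,80),(-19,19,80),(19,19,80),(19,-19,80)]
uv=unc([(90,247),(335,228),(180,293),(270,282),(230,375),(440,345),(435,535),(245,583)],130,100,2.6)
for t in (-.3,-.8):
  x,r=fit(f,obj,uv,[.657,.08,.03,t,0,0])
  R=Ro.from_rotvec(x[3:]).as_matrix()
  print(x,"\nz axis",R[:,2],"x axis",R[:,0],np.degrees(np.arccos(R[2,2])));print(r)
  print("tip pts",Ro.from_rotvec(x[3:]).apply(np.array([(0,3,-10),(0,-3,-10),(0,30,0),(0,-30,0),(0,0,42),(0,0,80)])/1000)+x[:3])
E
```

```text
[ 0.6597  0.0693  0.019  -0.4168 -0.0271  0.0206] 
z axis [-0.0305  0.4045  0.914 ] x axis [0.9994 0.0256 0.0221] 23.93300262001574
[[ 0.708   4.2755]
 [ 0.8951  1.5763]
 [-2.398  -0.8088]
 [ 0.1374 -1.2459]
 [ 0.8056  0.5392]
 [ 0.3631 -1.6522]
 [-0.4781 -1.1556]
 [-2.4829  0.9354]]
tip pts [[0.6599 0.068  0.0087]
 [0.66   0.0625 0.0111]
 [0.6592 0.0967 0.0069]
 [0.6601 0.0419 0.0312]
 [0.6584 0.0863 0.0574]
 [0.6572 0.1016 0.0921]]
[ 0.6597  0.0693  0.019  -0.4168 -0.0271  0.0206] 
z axis [-0.0305  0.4045  0.914 ] x axis [0.9994 0.0256 0.0221] 23.933001251663185
[[ 0.708   4.2755]
 [ 0.8951  1.5763]
 [-2.398  -0.8088]
 [ 0.1374 -1.2459]
 [ 0.8056  0.5392]
 [ 0.3631 -1.6522]
 [-0.4781 -1.1556]
 [-2.4829  0.9354]]
tip pts [[0.6599 0.068  0.0087]
 [0.66   0.0625 0.0111]
 [0.6592 0.0967 0.0069]
 [0.6601 0.0419 0.0312]
 [0.6584 0.0863 0.0574]
 [0.6572 0.1016 0.0921]]
```

Emit:
{"name": "servo_tool", "arguments": {
  "series": [
    [-0.006,0.004,0,0,0.005,0],
    [-0.005,0.005,0,0,0,0],
    [0,0,0,0,0,0],
    [0,0,0,0,0,0],
    [0,0,0,0,0,0],
    [0,0,0,0,0,0],
    [0,0,0,0,0,0],
    [0,0,0,0,0,0],
    [0,0,0,0,0,0],
    [0,0,0,0,0,0]
  ],
  "squeeze": 20
}}

```text
time: 31.3
tool_pos: [0.6566, 0.0887, 0.0486]
tool_rot: [[-0.014, 0.0, -1.0], [1.0, -0.0, -0.014], [-0.0, -1.0, -0.0]]
ft_force: [-0.6, 0.2, -0.6]
finger_gap: 0.0871
```

Emit:
{"name": "servo_tool", "arguments": {
  "series": [
    [0,0,0,0,0,0],
    [0,0,0,0,0,0],
    [0,0,0,0,0,0],
    [0,0,0,0,0,0],
    [0,0,0,0,0,0],
    [0,0,0,0,0,0],
    [0,0,0,0,0,0],
    [0,0,0,0,0,0],
    [0,0,0,0,0,0],
    [0,0,0,0,0,0]
  ],
  "hand": 0
}}

```text
time: 32.55
tool_pos: [0.6561, 0.0892, 0.048]
tool_rot: [[-0.014, -0.001, -1.0], [1.0, 0.001, -0.014], [0.001, -1.0, 0.001]]
ft_force: [0.4, -0.2, -4.4]
finger_gap: 0.0326
```

Run:
```python
from h import *
st()
f=snap("wrist","w15"); im=f["pixels"][100:330,130:380,::-1]; cv2.imwrite("pics/w15.png",cv2.resize(cv2.convertScaleAbs(im,alpha=2.,beta=-30),None,fx=2.6,fy=2.6,interpolation=cv2.INTER_CUBIC))
```

```text
t 32.55 tcp [0.6561 0.0892 0.048 ] x-yaw deg 90.81 tilt y [-0.001  0.001 -1.   ] F [ 0.4 -0.2 -4.4] gap 0.0326 q [ 0.4   0.84 -0.93  1.67  0.76  1.04  0.8 ]
```

View pics/w15.png

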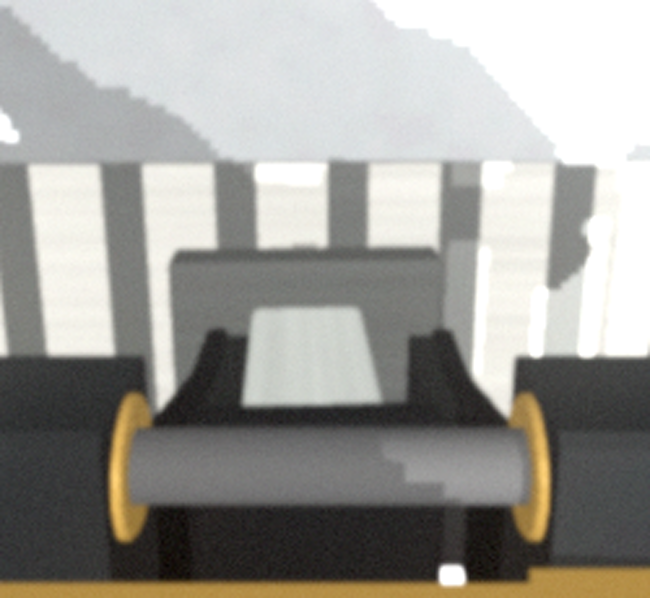

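Emit:
{"name": "servo_tool", "arguments": {
  "series": [
    [0,0,0,0,0,0],
    [0,0,0,0,0,0],
    [0,0,0,0,0,0],
    [0,0,0,0,0,0],
    [0,0,0,0,0,0],
    [0,0,0,0,0,0],
    [0,-0.01,0,0,0,0],
    [0,-0.01,0,0,0,0],
    [0,-0.01,0,0,0,0],
    [0,0,0,0,0,0]
  ],
  "squeeze": 60
}}

```text
time: 33.85
tool_pos: [0.6574, 0.0891, 0.0801]
tool_rot: [[-0.014, 0.003, -1.0], [1.0, 0.0, -0.014], [0.0, -1.0, -0.003]]
ft_force: [-0.5, -0.2, -4.0]
finger_gap: 0.0276
```

Run:
```python
from h import *
st()
f=snap("wrist","w16"); im=f["pixels"][100:330,130:380,::-1]; cv2.imwrite("pics/w16.png",cv2.resize(cv2.convertScaleAbs(im,alpha=2.,beta=-30),None,fx=2.6,fy=2.6,interpolation=cv2.INTER_CUBIC))
```

```text
t 33.85 tcp [0.6574 0.0891 0.0801] x-yaw deg 90.79 tilt y [ 0.003  0.    -1.   ] F [-0.5 -0.2 -4. ] gap 0.0276 q [ 0.41  0.8  -0.96  1.65  0.73  1.08  0.82]
```

View pics/w16.png

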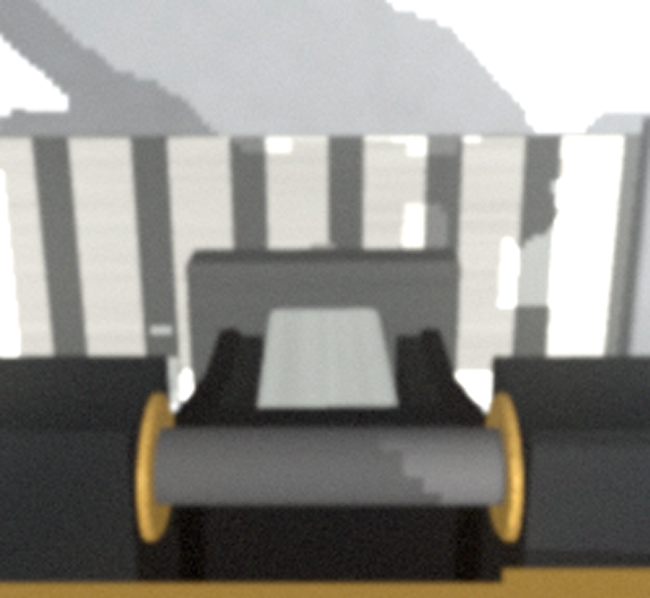

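Emit:
{"name": "servo_tool", "arguments": {
  "series": [
    [-0.02,0,0,0,0,0],
    [-0.035,0,0,0,0,0],
    [-0.035,0,0,0,0,0],
    [-0.02,0,0,0,-0.005,0],
    [0,0.01,0,0,0,0],
    [0,0.01,0,0,0,0],
    [0,0.003,0,0,0,0],
    [0,0,0,0,0,0],
    [0,0,0,0,0,0],
    [0,0,0,0,0,0]
  ]
}}

```text
time: 35.15
tool_pos: [0.6584, -0.021, 0.056]
tool_rot: [[-0.019, 0.001, -1.0], [1.0, -0.0, -0.019], [-0.0, -1.0, -0.001]]
ft_force: [0.4, 0.8, -4.3]
finger_gap: 0.0276
```

Emit:
{"name": "servo_tool", "arguments": {
  "series": [
    [0,0.001,0,0,0,0],
    [0,0.001,0,0,0,0],
    [0,0.001,0,0,0,0],
    [0,0.001,0,0,0,0],
    [0,0.001,0,0,0,0],
    [0,0,0,0,0,0],
    [0,0,0,0,0,0],
    [0,0,0,0,0,0],
    [0,0,0,0,0,0],
    [0,0,0,0,0,0]
  ]
}}

```text
time: 36.4
tool_pos: [0.6581, -0.0213, 0.0506]
tool_rot: [[-0.019, 0.0, -1.0], [1.0, -0.0, -0.019], [-0.0, -1.0, -0.0]]
ft_force: [-0.0, 0.1, -4.9]
finger_gap: 0.0277
```

Still no contact; continue down in 1 mm steps.

Emit:
{"name": "servo_tool", "arguments": {
  "series": [
    [0,0.001,0,0,0,0],
    [0,0.001,0,0,0,0],
    [0,0.001,0,0,0,0],
    [0,0,0,0,0,0],
    [0,0,0,0,0,0],
    [0,0,0,0,0,0],
    [0,0,0,0,0,0],
    [0,0,0,0,0,0],
    [0,0,0,0,0,0],
    [0,0,0,0,0,0]
  ]
}}

```text
time: 37.65
tool_pos: [0.6581, -0.0213, 0.0476]
tool_rot: [[-0.019, 0.0, -1.0], [1.0, -0.0, -0.019], [-0.0, -1.0, -0.0]]
ft_force: [0.0, 0.4, -4.5]
finger_gap: 0.0277
```

Emit:
{"name": "servo_tool", "arguments": {
  "series": [
    [0,0.001,0,0,0,0],
    [0,0.001,0,0,0,0],
    [0,0.001,0,0,0,0],
    [0,0,0,0,0,0],
    [0,0,0,0,0,0],
    [0,0,0,0,0,0],
    [0,0,0,0,0,0],
    [0,0,0,0,0,0],
    [0,0,0,0,0,0],
    [0,0,0,0,0,0]
  ]
}}

```text
time: 38.9
tool_pos: [0.6589, -0.0211, 0.0471]
tool_rot: [[-0.019, 0.002, -1.0], [1.0, -0.001, -0.019], [-0.001, -1.0, -0.002]]
ft_force: [-4.2, -1.2, 9.5]
finger_gap: 0.0279
```

Run:
```python
from h import *
st()
f=snap("wrist","w17"); im=f["pixels"][100:330,130:380,::-1]; cv2.imwrite("pics/w17.png",cv2.resize(cv2.convertScaleAbs(im,alpha=2.,beta=-30),None,fx=2.6,fy=2.6,interpolation=cv2.INTER_CUBIC))
```

```text
t 38.9 tcp [ 0.6589 -0.0211  0.0471] x-yaw deg 91.06 tilt y [ 0.002 -0.001 -1.   ] F [-4.2 -1.2  9.5] gap 0.0279 q [ 0.57  0.84 -0.94  1.68  0.77  1.03  0.96]
```

View pics/w17.png

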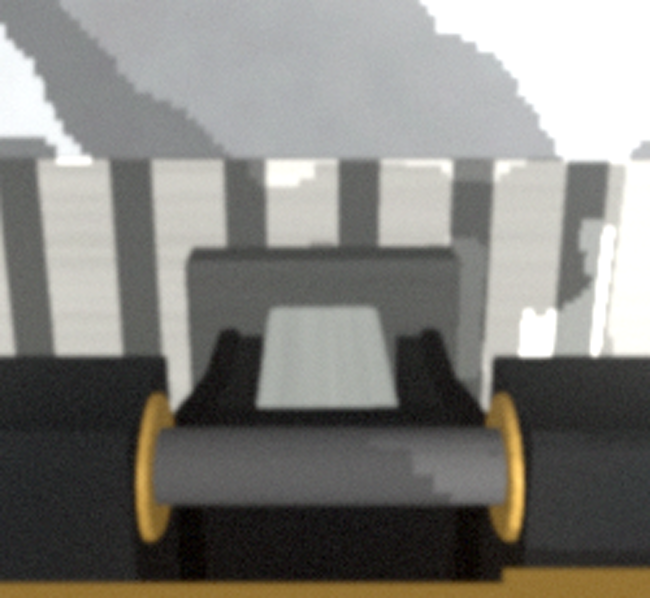

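Emit:
{"name": "servo_tool", "arguments": {
  "series": [
    [0.004,-0.001,0,0,0,0],
    [0.01,0,0,0,0,0],
    [0.012,0,0,0,0,0],
    [0.012,0,0,0,0,0],
    [0.012,0,0,0,0,0],
    [0.012,0,0,0,0,0],
    [0.012,0,0,0,0,0],
    [0.012,0,0,0,0,0],
    [0.012,0,0,0,0,0],
    [0.006,0,0,0,0,0]
  ]
}}

```text
time: 40.2
tool_pos: [0.6578, 0.0809, 0.047]
tool_rot: [[-0.018, 0.003, -1.0], [1.0, -0.004, -0.018], [-0.004, -1.0, -0.003]]
ft_force: [-0.3, -6.2, 8.5]
finger_gap: 0.0275
```

Emit:
{"name": "servo_tool", "arguments": {
  "series": [
    [0.001,0,0,0,0,0],
    [0.001,0,0,0,0,0],
    [0.001,0,0,0,0,0],
    [0.001,0,0,0,0,0],
    [0.001,0,0,0,0,0],
    [0.001,0,0,0,0,0],
    [0,0,0,0,0,0],
    [0,0,0,0,0,0],
    [0,0,0,0,0,0],
    [0,0,0,0,0,0]
  ]
}}

```text
time: 41.45
tool_pos: [0.6579, 0.0854, 0.047]
tool_rot: [[-0.017, 0.003, -1.0], [1.0, -0.005, -0.017], [-0.006, -1.0, -0.003]]
ft_force: [-0.6, -6.2, 8.4]
finger_gap: 0.0274
```

Run:
```python
from h import *
st()
f=snap("wrist","w18"); im=f["pixels"][100:330,130:380,::-1]; cv2.imwrite("pics/w18.png",cv2.resize(cv2.convertScaleAbs(im,alpha=2.,beta=-30),None,fx=2.6,fy=2.6,interpolation=cv2.INTER_CUBIC))
```

```text
t 41.45 tcp [0.6579 0.0854 0.047 ] x-yaw deg 90.95 tilt y [ 0.003 -0.005 -1.   ] F [-0.6 -6.2  8.4] gap 0.0274 q [ 0.4   0.84 -0.93  1.67  0.77  1.04  0.8 ]
```

View pics/w18.png

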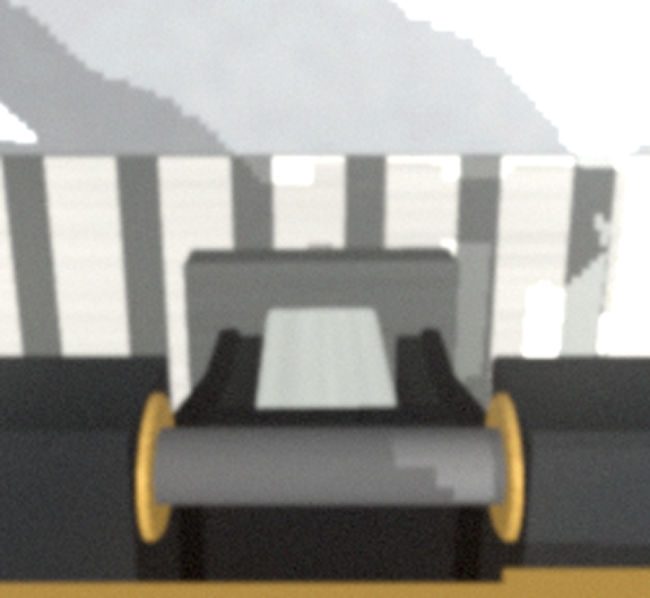

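Emit:
{"name": "servo_tool", "arguments": {
  "series": [
    [0.001,0,0,0,0,0],
    [0.001,0,0,0,0,0],
    [0.001,0,0,0,0,0],
    [0.001,0,0,0,0,0],
    [0.001,0,0,0,0,0],
    [0.001,0,0,0,0,0],
    [0,0,0,0,0,0],
    [0,0,0,0,0,0],
    [0,0,0,0,0,0],
    [0,0,0,0,0,0]
  ]
}}

```text
time: 42.75
tool_pos: [0.6576, 0.0924, 0.0469]
tool_rot: [[-0.017, 0.003, -1.0], [1.0, -0.004, -0.017], [-0.004, -1.0, -0.003]]
ft_force: [-0.2, -6.5, 5.7]
finger_gap: 0.0276
```

Emit:
{"name": "servo_tool", "arguments": {
  "series": [
    [0.0007,0.0005,0,0,0,0],
    [0.0007,0.0005,0,0,0,0],
    [0.0007,0,0,0,0,0],
    [0,0,0,0,0,0],
    [0,0,0,0,0,0],
    [0,0,0,0,0,0],
    [0,0,0,0,0,0],
    [0,0,0,0,0,0],
    [0,0,0,0,0,0],
    [0,0,0,0,0,0]
  ]
}}

```text
time: 44.0
tool_pos: [0.658, 0.0928, 0.0468]
tool_rot: [[-0.016, 0.003, -1.0], [1.0, -0.007, -0.016], [-0.007, -1.0, -0.003]]
ft_force: [-0.6, -8.3, 12.0]
finger_gap: 0.0279
```

Run:
```python
from h import *
st()
f=snap("wrist","w19"); im=f["pixels"][100:330,130:380,::-1]; cv2.imwrite("pics/w19.png",cv2.resize(cv2.convertScaleAbs(im,alpha=2.,beta=-30),None,fx=2.6,fy=2.6,interpolation=cv2.INTER_CUBIC))
print(ray(f,unc([(187,252),(456,250)],130,100,2.6),.036), ray(f,unc([(303,250),(342,250),(300,160),(335,160)],130,100,2.6),.014))
```

```text
t 44.0 tcp [0.658  0.0928 0.0468] x-yaw deg 90.92 tilt y [ 0.003 -0.007 -1.   ] F [-0.6 -8.3 12. ] gap 0.0279 q [ 0.39  0.84 -0.93  1.67  0.77  1.04  0.79]
[[0.6345 0.0615 0.036 ]
 [0.6331 0.1191 0.036 ]] [[0.6402 0.0856 0.014 ]
 [0.64   0.095  0.014 ]
 [0.6182 0.0848 0.014 ]
 [0.6181 0.0929 0.014 ]]
```

View pics/w19.png

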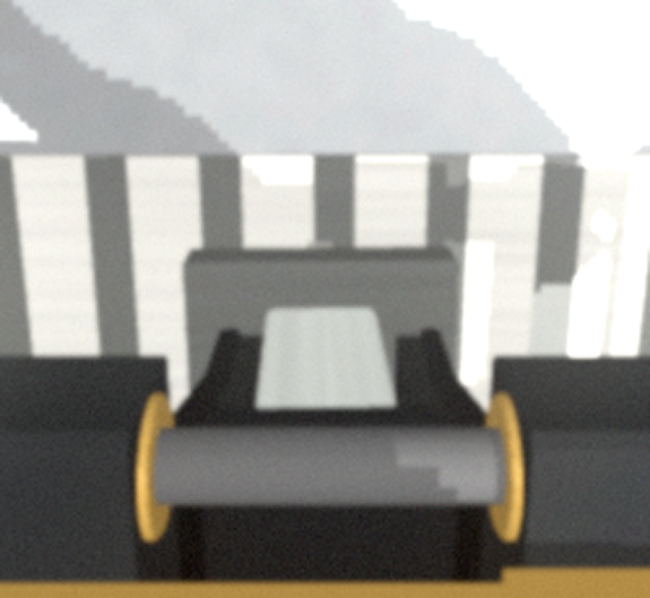

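Emit:
{"name": "servo_tool", "arguments": {
  "series": [
    [0.001,-0.0005,0,0,0,0],
    [0.001,-0.0005,0,0,0,0],
    [0.0007,0,0,0,0,0],
    [0.0005,0,0,0,0,0],
    [0,0,0,0,0,0],
    [0,0,0,0,0,0],
    [0,0,0,0,0,0],
    [0,0,0,0,0,0],
    [0,0,0,0,0,0],
    [0,0,0,0,0,0]
  ]
}}

```text
time: 45.3
tool_pos: [0.6559, 0.098, 0.0448]
tool_rot: [[-0.018, -0.001, -1.0], [1.0, -0.003, -0.018], [-0.003, -1.0, 0.001]]
ft_force: [0.1, -6.5, -1.7]
finger_gap: 0.0276
```

Emit:
{"name": "servo_tool", "arguments": {
  "series": [
    [-0.001,0.001,0,0,0,0],
    [-0.001,0.001,0,0,0,0],
    [0,0.001,0,0,0,0],
    [0,0.001,0,0,0,0],
    [0,0.001,0,0,0,0],
    [0,0.001,0,0,0,0],
    [0,0,0,0,0,0],
    [0,0,0,0,0,0],
    [0,0,0,0,0,0],
    [0,0,0,0,0,0]
  ]
}}

```text
time: 46.55
tool_pos: [0.6558, 0.0977, 0.0394]
tool_rot: [[-0.019, -0.0, -1.0], [1.0, -0.0, -0.019], [-0.0, -1.0, 0.0]]
ft_force: [0.5, -4.7, -2.3]
finger_gap: 0.0278
```

Emit:
{"name": "servo_tool", "arguments": {
  "series": [
    [-0.001,0.001,0,0,0,0],
    [0,0.001,0,0,0,0],
    [0,0.001,0,0,0,0],
    [0,0.0005,0,0,0,0],
    [0,0,0,0,0,0],
    [0,0,0,0,0,0],
    [0,0,0,0,0,0],
    [0,0,0,0,0,0],
    [0,0,0,0,0,0],
    [0,0,0,0,0,0]
  ]
}}

```text
time: 47.8
tool_pos: [0.6562, 0.0975, 0.0377]
tool_rot: [[-0.019, 0.001, -1.0], [1.0, 0.0, -0.019], [0.0, -1.0, -0.001]]
ft_force: [-2.1, -5.8, 5.8]
finger_gap: 0.0277
```

Run:
```python
from h import *
st()
f=snap("wrist","w20"); im=f["pixels"][100:330,130:380,::-1]; cv2.imwrite("pics/w20.png",cv2.resize(cv2.convertScaleAbs(im,alpha=2.,beta=-30),None,fx=2.6,fy=2.6,interpolation=cv2.INTER_CUBIC))
```

```text
t 47.8 tcp [0.6562 0.0975 0.0377] x-yaw deg 91.08 tilt y [ 0.001  0.    -1.   ] F [-2.1 -5.8  5.8] gap 0.0277 q [ 0.38  0.85 -0.93  1.68  0.78  1.03  0.78]
```

View pics/w20.png

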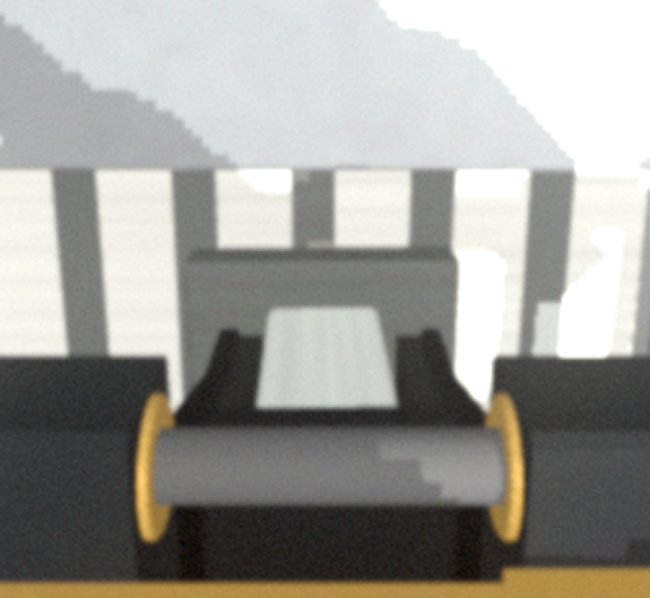

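Emit:
{"name": "servo_tool", "arguments": {
  "series": [
    [-0.001,0.001,0,0,0,0],
    [0,0.001,0,0,0,0],
    [0,0.001,0,0,0,0],
    [0,0,0,0,0,0],
    [0,0,0,0,0,0],
    [0,0,0,0,0,0],
    [0,0,0,0,0,0],
    [0,0,0,0,0,0],
    [0,0,0,0,0,0],
    [0,0,0,0,0,0]
  ]
}}

```text
time: 49.1
tool_pos: [0.6568, 0.0974, 0.0376]
tool_rot: [[-0.019, 0.003, -1.0], [1.0, 0.0, -0.019], [0.0, -1.0, -0.003]]
ft_force: [-6.8, -6.8, 19.3]
finger_gap: 0.0278
```

Emit:
{"name": "servo_tool", "arguments": {
  "series": [
    [0,0,0,0,0,0],
    [0,0,0,0,0,0],
    [0,0,0,0,0,0],
    [0,0,0,0,0,0],
    [0,-0.01,0,0,0,0],
    [0,-0.02,0,0,0,0],
    [0,-0.03,0,0,0,0],
    [0,-0.03,0,0,0,0],
    [0,-0.03,0,0,0,0],
    [0,-0.03,0,0,0,0]
  ],
  "hand": 1
}}

```text
time: 50.35
tool_pos: [0.6561, 0.0964, 0.1859]
tool_rot: [[-0.019, 0.002, -1.0], [1.0, 0.0, -0.019], [0.0, -1.0, -0.002]]
ft_force: [0.5, 0.5, 0.4]
finger_gap: 0.0869
```

Emit:
{"name": "servo_tool", "arguments": {
  "series": [
    [0,0,0,0,0.15,0],
    [0,0,0,0,0.15,0],
    [0,0,0,0,0.15,0],
    [0,0,0,0,0.15,0],
    [0,0,0,0,0.15,0],
    [0,0,0,0,0.15,0],
    [0,0,0,0,0.15,0],
    [0,0,0,0,0.15,0],
    [0,0,0,0,0.15,0],
    [0,0,0,0,0.15,0]
  ]
}}

```text
time: 51.6
tool_pos: [0.656, 0.0968, 0.1849]
tool_rot: [[0.996, 0.002, -0.085], [0.085, 0.001, 0.996], [0.002, -1.0, 0.001]]
ft_force: [0.5, -0.1, -0.3]
finger_gap: 0.0872
```

Run:
```python
from h import *
st()
f=snap("wrist","w21"); np.savez("pics/w21.npz",**f)
t=snap("top","t21"); crop(t,165,140,340,260,4.5,"t21b")
```

```text
t 51.6 tcp [0.656  0.0968 0.1849] x-yaw deg 4.89 tilt y [ 0.002  0.001 -1.   ] F [ 0.5 -0.1 -0.3] gap 0.0872 q [ 0.26  0.58 -0.7   1.58  0.4   1.13 -0.44]
```

View pics/w21.png

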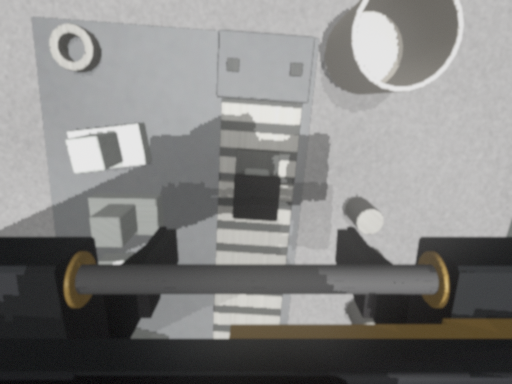

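View pics/t21b.png

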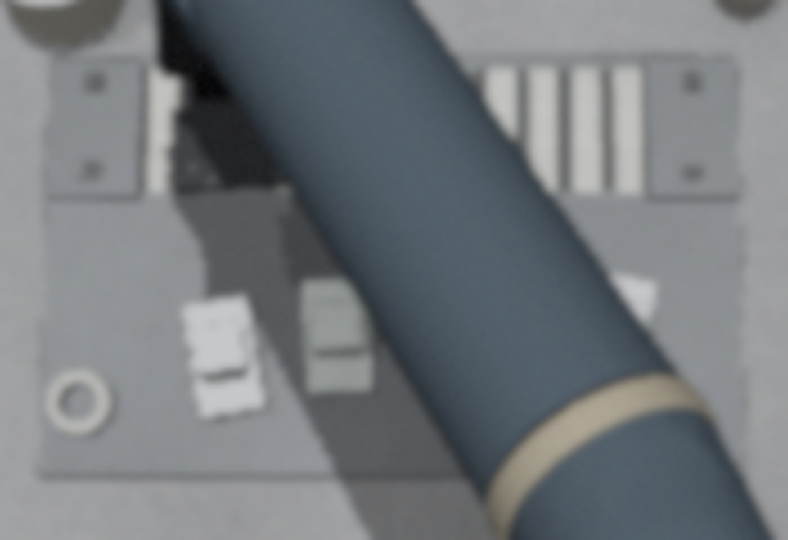

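Emit:
{"name": "servo_tool", "arguments": {
  "series": [
    [-0.028,0,-0.008,0,0,0],
    [-0.035,0,-0.01,0,0,0],
    [-0.035,0,-0.01,0,0,0],
    [-0.028,0,-0.008,0,0,0],
    [-0.012,0,-0.002,0,0,0],
    [0,0,0,0,0,0],
    [0,0,0,0,0,0],
    [0,0,0,0,0,0],
    [0,0,0,0,0,0],
    [0,0,0,0,0,0]
  ]
}}

```text
time: 52.95
tool_pos: [0.522, 0.046, 0.1829]
tool_rot: [[0.996, -0.0, -0.09], [0.09, 0.0, 0.996], [-0.0, -1.0, 0.0]]
ft_force: [-0.3, -0.5, 0.3]
finger_gap: 0.0868
```

Run:
```python
from h import *
st()
f=snap("wrist","w22"); np.savez("pics/w22.npz",**f)
crop(f,130,60,380,250,3.2,"w22c")
```

```text
t 52.95 tcp [0.522  0.046  0.1829] x-yaw deg 5.15 tilt y [-0.  0. -1.] F [-0.3 -0.5  0.3] gap 0.0868 q [ 0.45  0.36 -0.77  1.9   0.3   0.99 -0.36]
```

View pics/w22c.png

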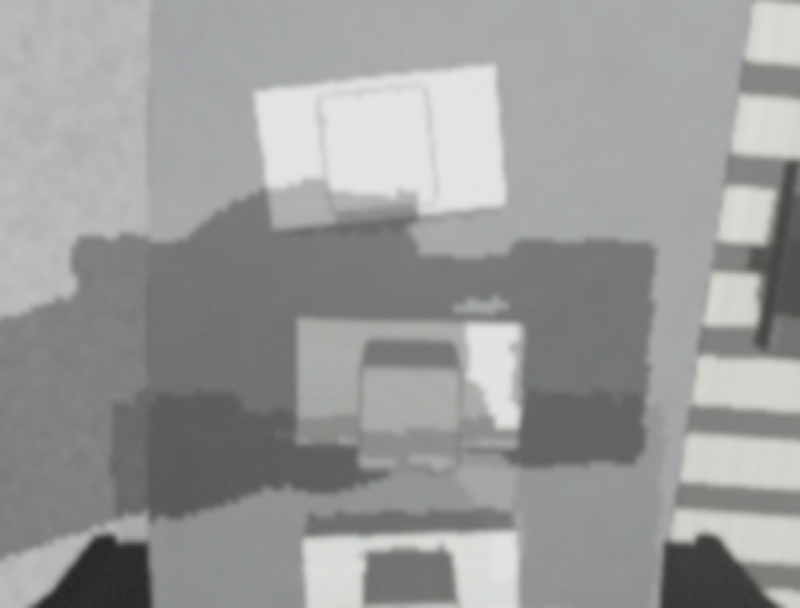

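```bash
cat > bl.py <<'E'
from h import *
def block(f,p,u0,v0,s,z=.034):
    w=ray(f,unc(p,u0,v0,s),z)[:,:2]   # order: far-left, far-right, near-right, near-left (right = block +x)
    dx=(w[1]-w[0]+w[2]-w[3])/2; dy=(w[0]-w[3]+w[1]-w[2])/2
    print("c",w.mean(0),"len",np.linalg.norm(dx),np.linalg.norm(dy),"yaw",np.degrees(np.arctan2(dx[1],dx[0])),np.degrees(np.arctan2(-dy[0],dy[1])))
E
python3 - <<'E'
from bl import *
f=dict(np.load("pics/w22.npz"))
block(f,[(298,320),(523,323),(520,447),(298,443)],130,60,3.2)
block(f,[(255,91),(496,66),(506,208),(274,230)],130,60,3.2)
w=ray(f,unc([(361,366),(458,366),(460,468),(359,470)],130,60,3.2),.076); print(w,w.mean(0))
E
```

```text
c [0.5238 0.047 ] len 0.06911366051258952 0.0392266697605972 yaw 4.1778894241556515 4.494623064977342
c [0.5097 0.116 ] len 0.06903148023581725 0.03957631061462791 yaw 10.565158961467509 10.872847701938461
[[0.5094 0.0609 0.076 ]
 [0.5351 0.0632 0.076 ]
 [0.5386 0.0349 0.076 ]
 [0.5111 0.0318 0.076 ]] [0.5236 0.0477 0.076 ]
```

Emit:
{"name": "servo_tool", "arguments": {
  "series": [
    [0.0017,0.02,0.0012,0,0.014,0],
    [0,0.03,0,0,0,0],
    [0,0.03,0,0,0,0],
    [0,0.03,0,0,0,0],
    [0,0.022,0,0,0,0],
    [0,0.01,0,0,0,0],
    [0,0,0,0,0,0],
    [0,0,0,0,0,0],
    [0,0,0,0,0,0],
    [0,0,0,0,0,0]
  ]
}}

```text
time: 54.25
tool_pos: [0.5239, 0.0471, 0.0416]
tool_rot: [[0.997, 0.001, -0.075], [0.075, -0.0, 0.997], [0.001, -1.0, -0.0]]
ft_force: [0.5, 0.5, -0.1]
finger_gap: 0.0871
```

Emit:
{"name": "servo_tool", "arguments": {
  "series": [
    [0,0,0,0,0,0],
    [0,0,0,0,0,0],
    [0,0,0,0,0,0],
    [0,0,0,0,0,0],
    [0,0,0,0,0,0],
    [0,0,0,0,0,0],
    [0,0,0,0,0,0],
    [0,0,0,0,0,0],
    [0,0,0,0,0,0],
    [0,-0.005,0,0,0,0]
  ],
  "hand": 0,
  "squeeze": 45
}}

```text
time: 55.5
tool_pos: [0.5227, 0.0469, 0.0456]
tool_rot: [[0.997, -0.002, -0.076], [0.076, -0.0, 0.997], [-0.002, -1.0, -0.0]]
ft_force: [-0.1, -0.6, -3.5]
finger_gap: 0.0274
```

Emit:
{"name": "servo_tool", "arguments": {
  "series": [
    [0,-0.02,0,0,0.057,0],
    [0.02,0,-0.003,0,0,0],
    [0.03,0,-0.003,0,0,0],
    [0.03,0,-0.003,0,0,0],
    [0.03,0,-0.003,0,0,0],
    [0.0245,0,0,0,0,0],
    [0,0.008,0,0,0,0],
    [0,0.008,0,0,0,0],
    [0,0.003,0,0,0,0],
    [0,0,0,0,0,0]
  ]
}}

```text
time: 56.75
tool_pos: [0.6573, 0.0376, 0.0467]
tool_rot: [[1.0, -0.001, -0.019], [0.019, -0.0, 1.0], [-0.001, -1.0, -0.0]]
ft_force: [-0.2, 0.0, -3.0]
finger_gap: 0.0275
```

Run:
```python
from h import *
st()
f=snap("wrist","w23"); np.savez("pics/w23.npz",**f)
im=f["pixels"][60:330,130:380,::-1]; cv2.imwrite("pics/w23c.png",cv2.resize(cv2.convertScaleAbs(im,alpha=1.6,beta=-10),None,fx=2.2,fy=2.2,interpolation=cv2.INTER_CUBIC))
```

```text
t 56.75 tcp [0.6573 0.0376 0.0467] x-yaw deg 1.09 tilt y [-0.001 -0.    -1.   ] F [-0.2  0.  -3. ] gap 0.0275 q [ 0.29  0.71 -0.6   1.69  0.49  0.9  -0.5 ]
```

View pics/w23c.png

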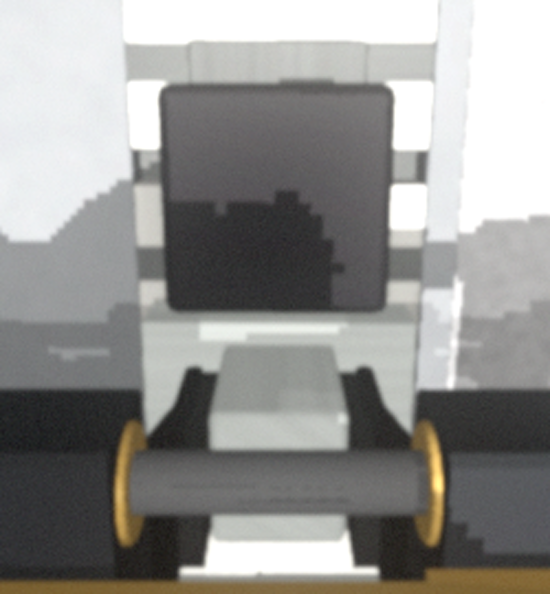

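Emit:
{"name": "servo_tool", "arguments": {
  "series": [
    [0,0.003,0,0,0,0],
    [0,0.001,0,0,0,0],
    [0,0.001,0,0,0,0],
    [0,0,0,0,0,0],
    [0,0,0.0015,0,0,0],
    [0,0,0.0015,0,0,0],
    [0,0,0.0015,0,0,0],
    [0,0,0,0,0,0],
    [0,0,0,0,0,0],
    [0,0,0,0,0,0]
  ]
}}

```text
time: 58.05
tool_pos: [0.6581, 0.042, 0.042]
tool_rot: [[1.0, 0.0, -0.018], [0.018, -0.0, 1.0], [0.0, -1.0, -0.0]]
ft_force: [-0.1, -0.8, -2.8]
finger_gap: 0.0273
```

Emit:
{"name": "servo_tool", "arguments": {
  "series": [
    [0,0.001,0,0,0,0],
    [0,0.0007,0,0,0,0],
    [0,0,0.001,0,0,0],
    [0,0,0.001,0,0,0],
    [0,0,0.001,0,0,0],
    [0,0,0.001,0,0,0],
    [0,0,0,0,0,0],
    [0,0,0,0,0,0],
    [0,0,0,0,0,0],
    [0,0,0,0,0,0]
  ]
}}

```text
time: 59.3
tool_pos: [0.659, 0.045, 0.0411]
tool_rot: [[1.0, 0.002, -0.018], [0.018, -0.002, 1.0], [0.002, -1.0, -0.002]]
ft_force: [-0.2, -4.3, 6.7]
finger_gap: 0.028
```

Emit:
{"name": "servo_tool", "arguments": {
  "series": [
    [0,-0.001,0,0,0,0],
    [0,0,0.001,0,0,0],
    [0,0,0.001,0,0,0],
    [0,0,0.001,0,0,0],
    [0,0,0,0,0,0],
    [0,0,0,0,0,0],
    [0,0,0,0,0,0],
    [0,0,0,0,0,0],
    [0,0,0,0,0,0],
    [0,0,0,0,0,0]
  ]
}}

```text
time: 60.55
tool_pos: [0.6586, 0.046, 0.0412]
tool_rot: [[1.0, 0.0, -0.017], [0.017, -0.004, 1.0], [0.0, -1.0, -0.004]]
ft_force: [0.8, -7.1, 1.3]
finger_gap: 0.0275
```

Run:
```python
from h import *
st()
f=snap("wrist","w24"); np.savez("pics/w24.npz",**f)
im=f["pixels"][60:330,130:380,::-1]; cv2.imwrite("pics/w24c.png",cv2.resize(cv2.convertScaleAbs(im,alpha=1.6,beta=-10),None,fx=2.2,fy=2.2,interpolation=cv2.INTER_CUBIC))
```

```text
t 60.55 tcp [0.6586 0.046  0.0412] x-yaw deg 0.98 tilt y [ 0.    -0.004 -1.   ] F [ 0.8 -7.1  1.3] gap 0.0275 q [ 0.27  0.71 -0.59  1.69  0.5   0.89 -0.52]
```

View pics/w24c.png

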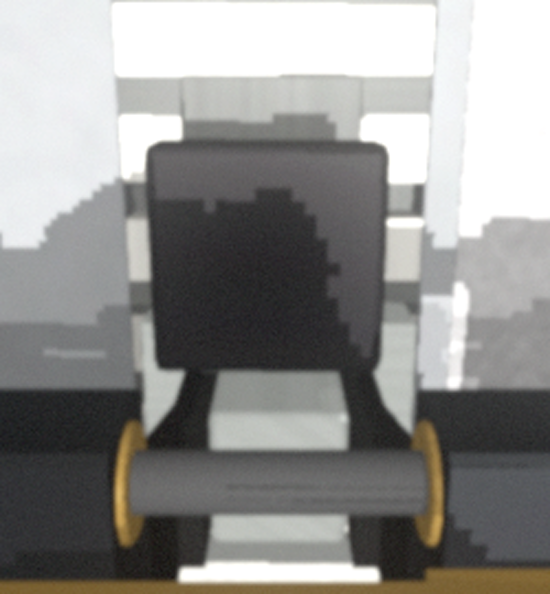

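Emit:
{"name": "servo_tool", "arguments": {
  "series": [
    [0,0,0,0,0,0],
    [0,0,0,0,0,0],
    [0,0,0,0,0,0],
    [0,0,0,0,0,0],
    [0,-0.01,0,0,0,0],
    [0,-0.03,0,0,0,0],
    [0,-0.04,0,0,0,0],
    [0,-0.04,0,0,0,0],
    [-0.02,-0.02,-0.01,0,0,0],
    [-0.03,0,-0.015,0,0,0]
  ],
  "hand": 1
}}

```text
time: 61.85
tool_pos: [0.6097, 0.0243, 0.1844]
tool_rot: [[1.0, 0.006, -0.02], [0.02, 0.001, 1.0], [0.006, -1.0, 0.001]]
ft_force: [0.5, -0.6, 0.9]
finger_gap: 0.0864
```

Emit:
{"name": "servo_tool", "arguments": {
  "series": [
    [-0.03,0,-0.015,0,0,0],
    [-0.03,0,-0.016,0,0,0],
    [-0.02,0,-0.01,0,0,0],
    [0,0,0,0,-0.131,0],
    [0,0,0,0,0,0],
    [0,0,0,0,0,0],
    [0,0,0,0,0,0],
    [0,0,0,0,0,0],
    [0,0,0,0,0,0],
    [0,0,0,0,0,0]
  ]
}}

```text
time: 63.1
tool_pos: [0.5292, -0.0192, 0.1813]
tool_rot: [[0.989, -0.0, -0.149], [0.149, -0.0, 0.989], [-0.0, -1.0, -0.0]]
ft_force: [0.8, 0.6, -0.1]
finger_gap: 0.0872
```

Run:
```python
from h import *
st()
f=snap("wrist","w25"); np.savez("pics/w25.npz",**f)
crop(f,130,60,380,250,3.2,"w25c")
```

```text
t 63.1 tcp [ 0.5292 -0.0192  0.1813] x-yaw deg 8.56 tilt y [-0. -0. -1.] F [ 0.8  0.6 -0.1] gap 0.0872 q [ 0.57  0.37 -0.76  1.89  0.3   1.   -0.18]
```

View pics/w25c.png

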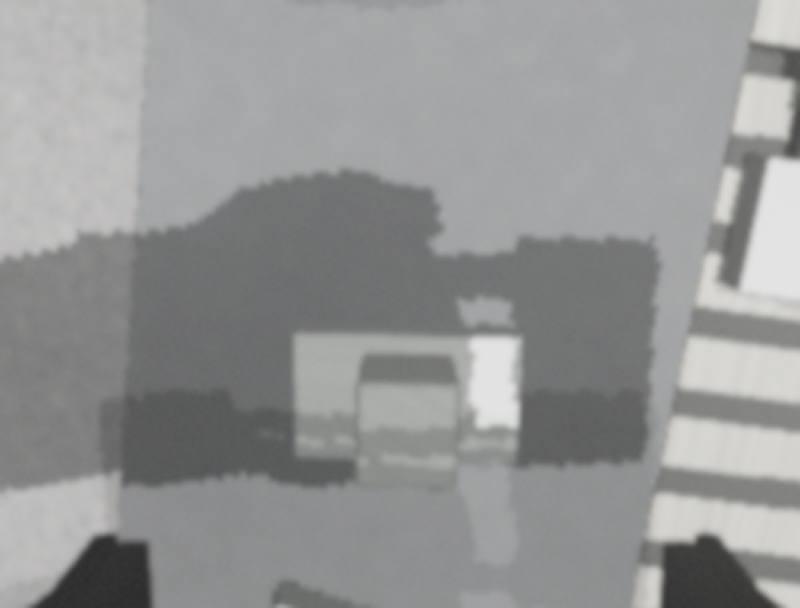

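View pics/w25.png

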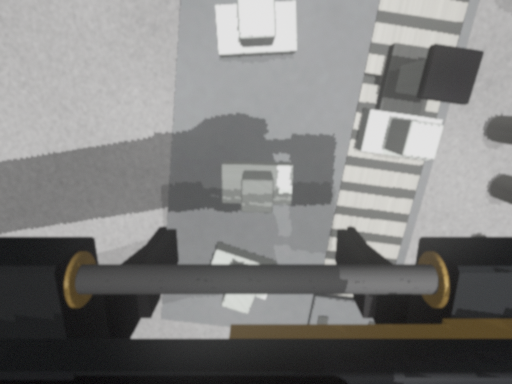

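Run:
```python
from bl import *
f=dict(np.load("pics/w25.npz"))
block(f,[(293,333),(521,333),(518,461),(296,459)],130,60,3.2)
w=ray(f,unc([(359,382),(456,382),(458,488),(359,486)],130,60,3.2),.076); print(w.mean(0))
```

```text
c [ 0.5307 -0.022 ] len 0.06945370325333283 0.040424157326332213 yaw 8.249099609691502 8.552771636071657
[ 0.5309 -0.0218  0.076 ]
```

Emit:
{"name": "servo_tool", "arguments": {
  "series": [
    [0.0012,0.02,-0.0029,0,0,0],
    [0,0.03,0,0,0,0],
    [0,0.03,0,0,0,0],
    [0,0.03,0,0,0,0],
    [0,0.02,0,0,0,0],
    [0,0.01,0,0,0,0],
    [0,0,0,0,0,0],
    [0,0,0,0,0,0],
    [0,0,0,0,0,0],
    [0,0,0,0,0,0]
  ]
}}

```text
time: 64.4
tool_pos: [0.5312, -0.0221, 0.0419]
tool_rot: [[0.989, 0.001, -0.149], [0.149, -0.0, 0.989], [0.001, -1.0, -0.0]]
ft_force: [0.3, 0.6, 0.1]
finger_gap: 0.0871
```

Emit:
{"name": "servo_tool", "arguments": {
  "series": [
    [0,0,0,0,0,0],
    [0,0,0,0,0,0],
    [0,0,0,0,0,0],
    [0,0,0,0,0,0],
    [0,0,0,0,0,0],
    [0,0,0,0,0,0],
    [0,0,0,0,0,0],
    [0,0,0,0,0,0],
    [0,0,0,0,0,0],
    [0,-0.005,0,0,0,0]
  ],
  "hand": 0
}}

```text
time: 65.65
tool_pos: [0.5301, -0.022, 0.0458]
tool_rot: [[0.989, -0.001, -0.149], [0.149, 0.0, 0.989], [-0.001, -1.0, 0.0]]
ft_force: [0.1, -0.1, -3.7]
finger_gap: 0.0273
```

Emit:
{"name": "servo_tool", "arguments": {
  "series": [
    [0,-0.02,0,0,0.13,0],
    [0.02,0,0,0,0,0],
    [0.03,0,0.003,0,0,0],
    [0.03,0,0.005,0,0,0],
    [0.03,0,0.005,0,0,0],
    [0.0185,0,0.0045,0,0,0],
    [0,0.01,0,0,0,0],
    [0,0.01,0,0,0,0],
    [0,0.002,0,0,0,0],
    [0,0,0,0,0,0]
  ]
}}

```text
time: 66.9
tool_pos: [0.6582, -0.0023, 0.044]
tool_rot: [[1.0, -0.001, -0.019], [0.019, -0.0, 1.0], [-0.001, -1.0, -0.0]]
ft_force: [0.7, -0.1, -4.0]
finger_gap: 0.0276
```

Run:
```python
from h import *
st()
f=snap("wrist","w26"); 
im=f["pixels"][60:330,130:380,::-1]; cv2.imwrite("pics/w26c.png",cv2.resize(cv2.convertScaleAbs(im,alpha=1.6,beta=-10),None,fx=2.2,fy=2.2,interpolation=cv2.INTER_CUBIC))
```

```text
t 66.9 tcp [ 0.6582 -0.0023  0.044 ] x-yaw deg 1.11 tilt y [-0.001 -0.    -1.   ] F [ 0.7 -0.1 -4. ] gap 0.0276 q [ 0.34  0.71 -0.58  1.7   0.48  0.89 -0.43]
```

View pics/w26c.png

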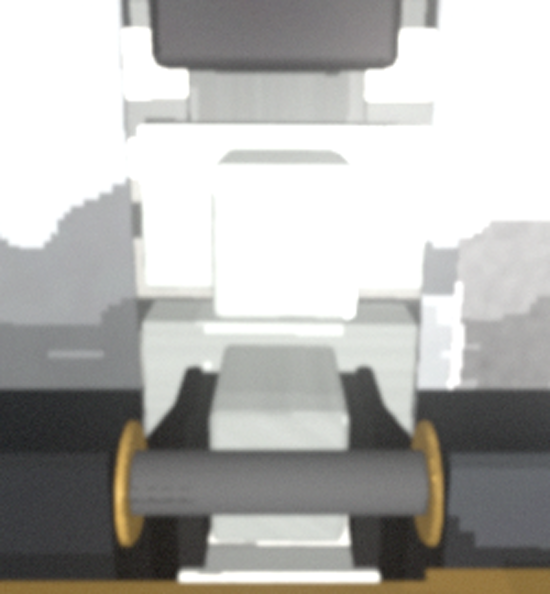

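Emit:
{"name": "servo_tool", "arguments": {
  "series": [
    [0,0.002,0,0,0,0],
    [0,0.001,0,0,0,0],
    [0,0.0007,0,0,0,0],
    [0,0,0.002,0,0,0],
    [0,0,0.0015,0,0,0],
    [0,0,0.001,0,0,0],
    [0,0,0.001,0,0,0],
    [0,0,0.001,0,0,0],
    [0,0,0,0,0,0],
    [0,0,0,0,0,0]
  ]
}}

```text
time: 68.2
tool_pos: [0.6598, 0.0039, 0.0414]
tool_rot: [[1.0, 0.002, -0.019], [0.019, -0.001, 1.0], [0.002, -1.0, -0.001]]
ft_force: [-0.5, -4.9, 5.7]
finger_gap: 0.0272
```

Emit:
{"name": "servo_tool", "arguments": {
  "series": [
    [0,-0.001,0,0,0,0],
    [0,0,0.001,0,0,0],
    [0,0,0.001,0,0,0],
    [0,0,0.001,0,0,0],
    [0,0,0.0005,0,0,0],
    [0,0,0,0,0,0],
    [0,0,0,0,0,0],
    [0,0,0,0,0,0],
    [0,0,0,0,0,0],
    [0,0,0,0,0,0]
  ]
}}

```text
time: 69.45
tool_pos: [0.6588, 0.0059, 0.0414]
tool_rot: [[1.0, -0.0, -0.019], [0.019, -0.003, 1.0], [-0.0, -1.0, -0.003]]
ft_force: [0.8, -6.5, 0.7]
finger_gap: 0.0274
```

Run:
```python
from h import *
st()
f=snap("wrist","w27"); 
im=f["pixels"][60:330,130:380,::-1]; cv2.imwrite("pics/w27c.png",cv2.resize(cv2.convertScaleAbs(im,alpha=.9,beta=-10),None,fx=2.2,fy=2.2,interpolation=cv2.INTER_CUBIC))
```

```text
t 69.45 tcp [0.6588 0.0059 0.0414] x-yaw deg 1.07 tilt y [-0.    -0.003 -1.   ] F [ 0.8 -6.5  0.7] gap 0.0274 q [ 0.32  0.71 -0.58  1.7   0.48  0.88 -0.44]
```

View pics/w27c.png

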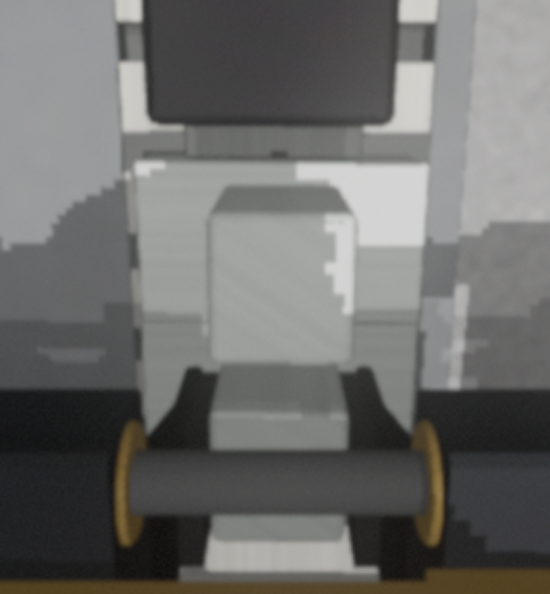

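Emit:
{"name": "servo_tool", "arguments": {
  "series": [
    [0,0,0,0,0,0],
    [0,0,0,0,0,0],
    [0,0,0,0,0,0],
    [0,0,0,0,0,0],
    [0,-0.01,0,0,0,0],
    [0,-0.03,0,0,0,0],
    [0,-0.04,0,0,0,0],
    [0,-0.04,0,0,0,0],
    [-0.02,-0.02,-0.02,0,0,0],
    [-0.03,0,-0.03,0,0,0]
  ],
  "hand": 1
}}

```text
time: 70.75
tool_pos: [0.6111, -0.0416, 0.1848]
tool_rot: [[1.0, 0.006, -0.022], [0.022, 0.001, 1.0], [0.006, -1.0, 0.001]]
ft_force: [-0.5, -1.6, 0.3]
finger_gap: 0.0871
```

Emit:
{"name": "servo_tool", "arguments": {
  "series": [
    [-0.03,0,-0.03,0,0,0],
    [-0.03,0,-0.03,0,0,0],
    [-0.024,0,-0.015,0,0,0],
    [0,0,0,0,0.112,0],
    [0,0,0,0,0.112,0],
    [0,0,0,0,0,0],
    [0,0,0,0,0,0],
    [0,0,0,0,0,0],
    [0,0,0,0,0,0],
    [0,0,0,0,0,0]
  ]
}}

```text
time: 72.0
tool_pos: [0.5272, -0.1195, 0.1816]
tool_rot: [[0.979, -0.0, 0.203], [-0.203, 0.0, 0.979], [-0.0, -1.0, 0.0]]
ft_force: [-0.5, -0.2, 0.5]
finger_gap: 0.0869
```

Run:
```python
from h import *
st()
f=snap("wrist","w28"); np.savez("pics/w28.npz",**f)
crop(f,130,60,380,250,3.2,"w28c")
```

```text
t 72.0 tcp [ 0.5272 -0.1195  0.1816] x-yaw deg -11.7 tilt y [-0.  0. -1.] F [-0.5 -0.2  0.5] gap 0.0869 q [ 0.66  0.36 -0.65  1.87  0.26  0.99 -0.3 ]
```

View pics/w28c.png

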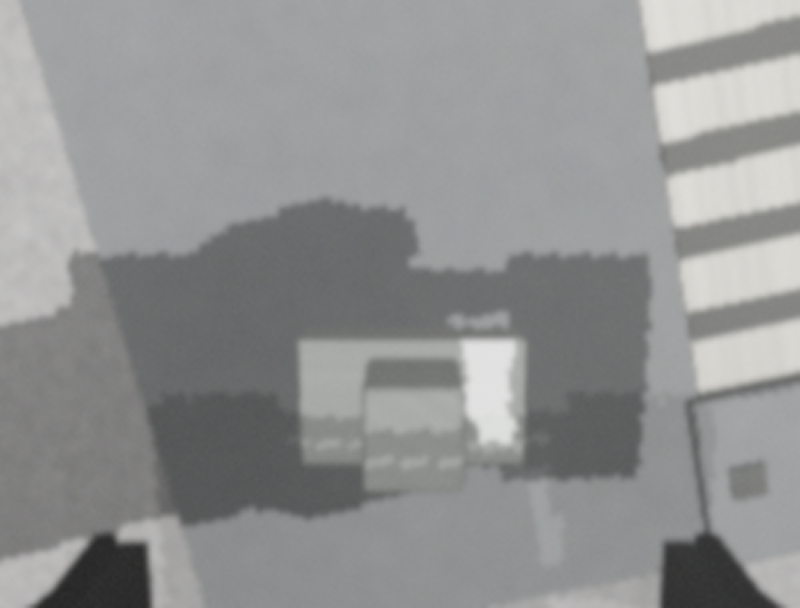

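Run:
```python
from bl import *
f=dict(np.load("pics/w28.npz"))
block(f,[(298,340),(525,338),(523,464),(302,465)],130,60,3.2)
w=ray(f,unc([(365,389),(462,388),(463,493),(365,492)],130,60,3.2),.076); print(w.mean(0))
```

```text
c [ 0.5289 -0.1245] len 0.06931080623315913 0.04010272018313002 yaw -11.355059764230488 -11.202077824732578
[ 0.5292 -0.1244  0.076 ]
```

Emit:
{"name": "servo_tool", "arguments": {
  "series": [
    [0.0028,0.02,-0.0045,0,-0.007,0],
    [0,0.03,0,0,0,0],
    [0,0.03,0,0,0,0],
    [0,0.03,0,0,0,0],
    [0,0.02,0,0,0,0],
    [0,0.01,0,0,0,0],
    [0,0,0,0,0,0],
    [0,0,0,0,0,0],
    [0,0,0,0,0,0],
    [0,0,0,0,0,0]
  ]
}}

```text
time: 73.3
tool_pos: [0.5294, -0.1247, 0.0423]
tool_rot: [[0.981, 0.001, 0.196], [-0.196, -0.001, 0.981], [0.001, -1.0, -0.0]]
ft_force: [-0.5, 0.5, -0.3]
finger_gap: 0.0868
```

Emit:
{"name": "servo_tool", "arguments": {
  "series": [
    [0,0,0,0,0,0],
    [0,0,0,0,0,0],
    [0,0,0,0,0,0],
    [0,0,0,0,0,0],
    [0,0,0,0,0,0],
    [0,0,0,0,0,0],
    [0,0,0,0,0,0],
    [0,0,0,0,0,0],
    [0,0,0,0,0,0],
    [0,-0.005,0,0,0,0]
  ],
  "hand": 0
}}

```text
time: 74.55
tool_pos: [0.5283, -0.1245, 0.0461]
tool_rot: [[0.981, -0.001, 0.196], [-0.196, 0.0, 0.981], [-0.001, -1.0, 0.0]]
ft_force: [0.6, 0.1, -3.7]
finger_gap: 0.0277
```

Emit:
{"name": "servo_tool", "arguments": {
  "series": [
    [0,-0.02,0,0,-0.108,0],
    [0,0,0,0,-0.108,0],
    [0.03,0,0.02,0,0,0],
    [0.035,0,0.02,0,0,0],
    [0.035,0,0.02,0,0,0],
    [0.0326,0,0.02,0,0,0],
    [0,0.01,0,0,0,0],
    [0,0.01,0,0,0,0],
    [0,0,0,0,0,0],
    [0,0,0,0,0,0]
  ]
}}

```text
time: 75.8
tool_pos: [0.6597, -0.043, 0.0467]
tool_rot: [[1.0, -0.0, -0.017], [0.017, -0.0, 1.0], [-0.0, -1.0, -0.0]]
ft_force: [0.7, 0.2, -2.7]
finger_gap: 0.0276
```

Run:
```python
from h import *
st()
f=snap("wrist","w29"); 
im=f["pixels"][60:330,130:380,::-1]; cv2.imwrite("pics/w29c.png",cv2.resize(cv2.convertScaleAbs(im,alpha=.9,beta=-10),None,fx=2.2,fy=2.2,interpolation=cv2.INTER_CUBIC))
```

```text
t 75.8 tcp [ 0.6597 -0.043   0.0467] x-yaw deg 1.0 tilt y [-0. -0. -1.] F [ 0.7  0.2 -2.7] gap 0.0276 q [ 0.4   0.7  -0.58  1.69  0.47  0.89 -0.36]
```

View pics/w29c.png

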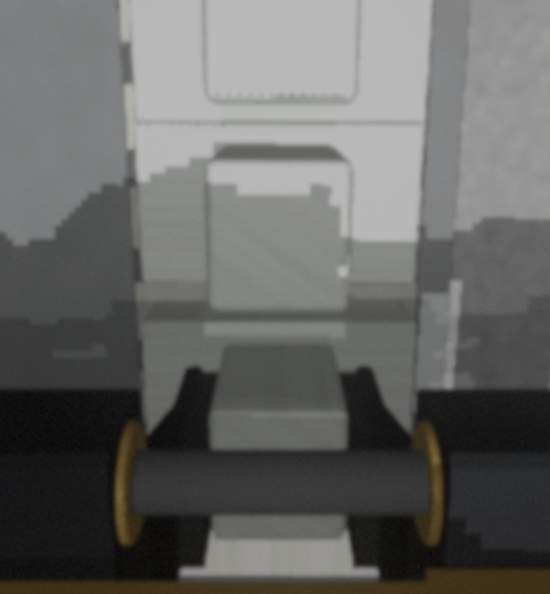

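Emit:
{"name": "servo_tool", "arguments": {
  "series": [
    [0,0.003,0,0,0,0],
    [0,0.002,0,0,0,0],
    [0,0.0007,0,0,0,0],
    [0,0,0.002,0,0,0],
    [0,0,0.0015,0,0,0],
    [0,0,0.001,0,0,0],
    [0,0,0.001,0,0,0],
    [0,0,0.001,0,0,0],
    [0,0,0,0,0,0],
    [0,0,0,0,0,0]
  ]
}}

```text
time: 77.1
tool_pos: [0.6611, -0.0362, 0.0417]
tool_rot: [[1.0, 0.002, -0.018], [0.018, -0.001, 1.0], [0.002, -1.0, -0.001]]
ft_force: [0.6, -4.2, 5.0]
finger_gap: 0.0279
```

Emit:
{"name": "servo_tool", "arguments": {
  "series": [
    [0,0,0.001,0,0,0],
    [0,0,0.001,0,0,0],
    [0,0,0.0005,0,0,0],
    [0,0,0.0005,0,0,0],
    [0,0,0,0,0,0],
    [0,0,0,0,0,0],
    [0,0,0,0,0,0],
    [0,0,0,0,0,0],
    [0,0,0,0,0,0],
    [0,0,0,0,0,0]
  ]
}}

```text
time: 78.35
tool_pos: [0.6611, -0.0343, 0.0417]
tool_rot: [[1.0, 0.002, -0.018], [0.018, -0.002, 1.0], [0.002, -1.0, -0.002]]
ft_force: [0.3, -5.9, 5.7]
finger_gap: 0.0274
```

Emit:
{"name": "servo_tool", "arguments": {
  "series": [
    [0,-0.001,0.001,0,0,0],
    [0,0,0.001,0,0,0],
    [0,0,0.001,0,0,0],
    [0,0,0,0,0,0],
    [0,0,0,0,0,0],
    [0,0,0,0,0,0],
    [0,0,0,0,0,0],
    [0,0,0,0,0,0],
    [0,0,0,0,0,0],
    [0,0,0,0,0,0]
  ]
}}

```text
time: 79.6
tool_pos: [0.661, -0.034, 0.0418]
tool_rot: [[1.0, 0.002, -0.016], [0.016, -0.005, 1.0], [0.002, -1.0, -0.005]]
ft_force: [1.4, -9.9, 1.3]
finger_gap: 0.0277
```

Run:
```python
from h import *
st()
f=snap("wrist","w30"); 
im=f["pixels"][60:330,130:380,::-1]; cv2.imwrite("pics/w30c.png",cv2.resize(cv2.convertScaleAbs(im,alpha=.9,beta=-10),None,fx=2.2,fy=2.2,interpolation=cv2.INTER_CUBIC))
```

```text
t 79.6 tcp [ 0.661  -0.034   0.0418] x-yaw deg 0.89 tilt y [ 0.002 -0.005 -1.   ] F [ 1.4 -9.9  1.3] gap 0.0277 q [ 0.38  0.71 -0.57  1.69  0.48  0.88 -0.39]
```

View pics/w30c.png

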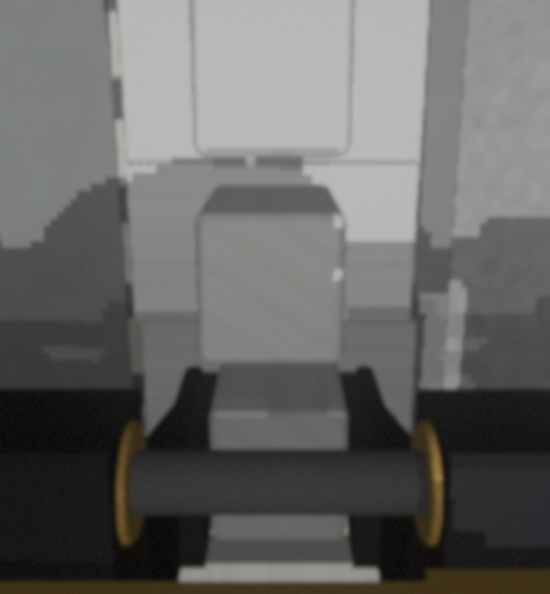

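Emit:
{"name": "servo_tool", "arguments": {
  "series": [
    [0,0,0,0,0,0],
    [0,0,0,0,0,0],
    [0,0,0,0,0,0],
    [0,0,0,0,0,0],
    [0,-0.01,0,0,0,0],
    [0,-0.03,0,0,0,0],
    [0,-0.04,0,0,0,0],
    [0,-0.04,0,0,0,0],
    [-0.02,-0.02,0.02,0,0,0],
    [-0.03,0,0.03,0,0,0]
  ],
  "hand": 1
}}

```text
time: 80.9
tool_pos: [0.6105, 0.0196, 0.1848]
tool_rot: [[1.0, 0.006, -0.016], [0.016, 0.0, 1.0], [0.006, -1.0, 0.0]]
ft_force: [0.5, -0.5, 0.2]
finger_gap: 0.087
```

Emit:
{"name": "servo_tool", "arguments": {
  "series": [
    [-0.033,0,0.034,0,0,0],
    [-0.035,0,0.036,0,0,0],
    [-0.03,0,0.03,0,0,0],
    [0,0,0,0,-0.168,0],
    [0,0,0,0,0,0],
    [0,0,0,0,0,0],
    [0,0,0,0,0,0],
    [0,0,0,0,0,0],
    [0,0,0,0,0,0],
    [0,0,0,0,0,0]
  ]
}}

```text
time: 82.15
tool_pos: [0.5092, 0.1176, 0.1819]
tool_rot: [[0.983, -0.0, -0.185], [0.185, -0.0, 0.983], [-0.0, -1.0, -0.0]]
ft_force: [0.2, -0.1, -0.8]
finger_gap: 0.0869
```

Run:
```python
from h import *
st()
f=snap("wrist","w31"); np.savez("pics/w31.npz",**f)
crop(f,130,60,380,250,3.2,"w31c")
```

```text
t 82.15 tcp [0.5092 0.1176 0.1819] x-yaw deg 10.67 tilt y [-0. -0. -1.] F [ 0.2 -0.1 -0.8] gap 0.0869 q [ 0.33  0.37 -0.79  1.91  0.31  0.99 -0.41]
```

View pics/w31c.png

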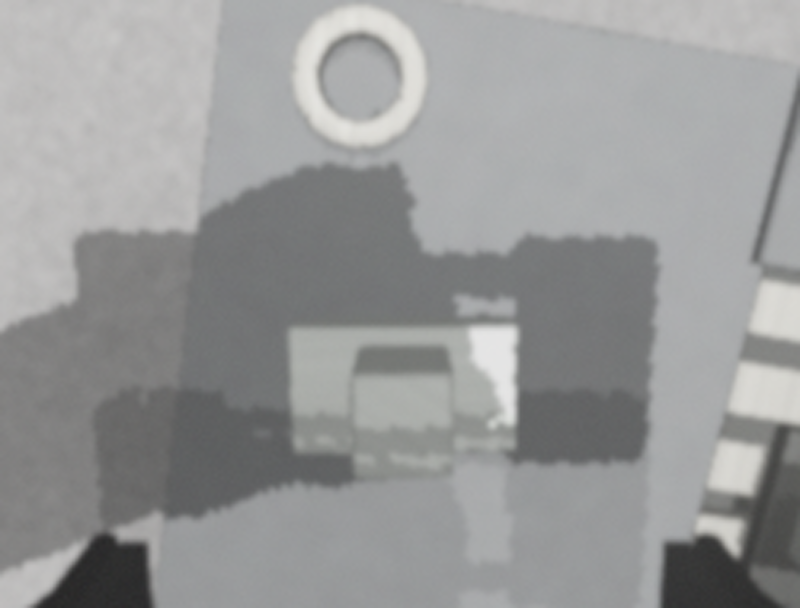

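Run:
```python
from bl import *
f=dict(np.load("pics/w31.npz"))
block(f,[(289,326),(518,325),(516,454),(291,453)],130,60,3.2)
w=ray(f,unc([(354,374),(452,374),(453,479),(353,477)],130,60,3.2),.076); print(w.mean(0))
```

```text
c [0.5093 0.1167] len 0.07007526474866747 0.04066328973577221 yaw 10.620667134760932 10.607219752510456
[0.5092 0.117  0.076 ]
```

Emit:
{"name": "servo_tool", "arguments": {
  "series": [
    [0,0.02,-0.001,0,0,0],
    [0,0.03,0,0,0,0],
    [0,0.03,0,0,0,0],
    [0,0.03,0,0,0,0],
    [0,0.02,0,0,0,0],
    [0,0.01,0,0,0,0],
    [0,0,0,0,0,0],
    [0,0,0,0,0,0],
    [0,0,0,0,0,0],
    [0,0,0,0,0,0]
  ]
}}

```text
time: 83.45
tool_pos: [0.5097, 0.1167, 0.0425]
tool_rot: [[0.983, 0.001, -0.185], [0.185, 0.0, 0.983], [0.001, -1.0, -0.0]]
ft_force: [-0.3, -0.3, 0.5]
finger_gap: 0.0873
```

Emit:
{"name": "servo_tool", "arguments": {
  "series": [
    [0,0,0,0,0,0],
    [0,0,0,0,0,0],
    [0,0,0,0,0,0],
    [0,0,0,0,0,0],
    [0,0,0,0,0,0],
    [0,0,0,0,0,0],
    [0,0,0,0,0,0],
    [0,0,0,0,0,0],
    [0,-0.02,0,0,0,0],
    [0,-0.02,0,0,0,0]
  ],
  "hand": 0
}}

```text
time: 84.7
tool_pos: [0.5093, 0.1168, 0.0832]
tool_rot: [[0.983, 0.0, -0.186], [0.186, 0.0, 0.983], [0.0, -1.0, 0.0]]
ft_force: [0.9, -0.4, -3.3]
finger_gap: 0.0275
```

Emit:
{"name": "servo_tool", "arguments": {
  "series": [
    [0,0,0,0,0.167,0],
    [0,0,-0.045,0,0,0],
    [0,0,-0.05,0,0,0],
    [0,0,-0.05,0,0,0],
    [0,0,-0.04,0,0,0],
    [0.012,0,-0.018,0,0,0],
    [0.045,0,0,0,0,0],
    [0.05,0,0,0,0,0],
    [0.04,0,0,0,0,0],
    [0,0,0,0,0,0]
  ]
}}

```text
time: 85.95
tool_pos: [0.664, -0.0816, 0.083]
tool_rot: [[1.0, 0.004, -0.02], [0.02, 0.002, 1.0], [0.004, -1.0, 0.002]]
ft_force: [-0.9, 1.1, -3.3]
finger_gap: 0.0277
```

Run:
```python
from h import *
st()
f=snap("wrist","w32"); 
im=f["pixels"][60:330,130:380,::-1]; cv2.imwrite("pics/w32c.png",cv2.resize(cv2.convertScaleAbs(im,alpha=.9,beta=-10),None,fx=2.2,fy=2.2,interpolation=cv2.INTER_CUBIC))
```

```text
t 85.95 tcp [ 0.664  -0.0816  0.083 ] x-yaw deg 1.17 tilt y [ 0.004  0.002 -1.   ] F [-0.9  1.1 -3.3] gap 0.0277 q [ 0.46  0.67 -0.6   1.65  0.44  0.95 -0.27]
```

View pics/w32c.png

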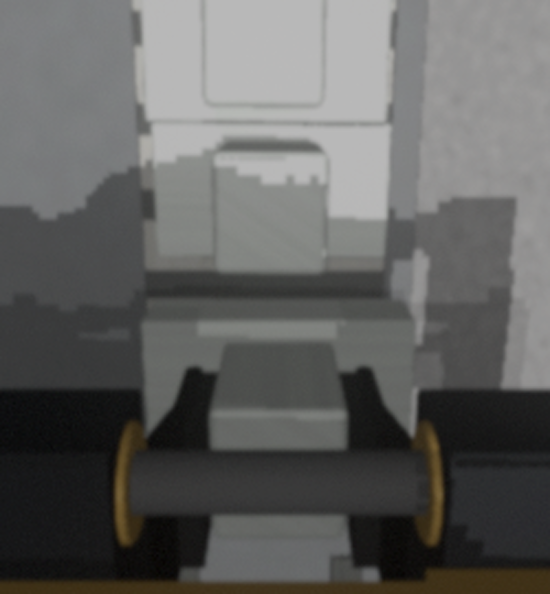

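Emit:
{"name": "servo_tool", "arguments": {
  "series": [
    [-0.0035,0.01,-0.001,0,0,0],
    [0,0.013,0,0,0,0],
    [0,0.01,0,0,0,0],
    [0,0.004,0,0,0,0],
    [0,0.002,0,0,0,0],
    [0,0.002,0,0,0,0],
    [0,0.001,0,0,0,0],
    [0,0,0,0,0,0],
    [0,0,0,0,0,0],
    [0,0,0,0,0,0]
  ]
}}

```text
time: 87.25
tool_pos: [0.6571, -0.0844, 0.0419]
tool_rot: [[1.0, 0.001, -0.019], [0.019, -0.001, 1.0], [0.001, -1.0, -0.001]]
ft_force: [-3.4, 0.1, 5.9]
finger_gap: 0.0275
```

Emit:
{"name": "servo_tool", "arguments": {
  "series": [
    [0,0,0.001,0,0,0],
    [0,0,0.001,0,0,0],
    [0,0,0.001,0,0,0],
    [0,0,0.001,0,0,0],
    [0,0,0.001,0,0,0],
    [0,0,0.001,0,0,0],
    [0,0,0,0,0,0],
    [0,0,0,0,0,0],
    [0,0,0,0,0,0],
    [0,0,0,0,0,0]
  ]
}}

```text
time: 88.5
tool_pos: [0.6582, -0.0809, 0.0421]
tool_rot: [[1.0, 0.003, -0.019], [0.019, -0.004, 1.0], [0.003, -1.0, -0.004]]
ft_force: [-0.7, -4.6, 5.3]
finger_gap: 0.0279
```

Emit:
{"name": "servo_tool", "arguments": {
  "series": [
    [0,-0.001,0.001,0,0,0],
    [0,0,0.001,0,0,0],
    [0,0,0.001,0,0,0],
    [0,0,0.001,0,0,0],
    [0,0,0.001,0,0,0],
    [0,0,0.001,0,0,0],
    [0,0,0.001,0,0,0],
    [0,0,0,0,0,0],
    [0,0,0,0,0,0],
    [0,0,0,0,0,0]
  ]
}}

```text
time: 89.75
tool_pos: [0.6576, -0.0746, 0.0421]
tool_rot: [[1.0, 0.002, -0.018], [0.018, -0.004, 1.0], [0.002, -1.0, -0.004]]
ft_force: [-0.5, -6.7, 5.6]
finger_gap: 0.0276
```

Emit:
{"name": "servo_tool", "arguments": {
  "series": [
    [0,0,0.001,0,0,0],
    [0,0,0.001,0,0,0],
    [0,0,0.0005,0,0,0],
    [0,0,0,0,0,0],
    [0,0,0,0,0,0],
    [0,0,0,0,0,0],
    [0,0,0,0,0,0],
    [0,0,0,0,0,0],
    [0,0,0,0,0,0],
    [0,0,0,0,0,0]
  ]
}}

```text
time: 91.0
tool_pos: [0.6576, -0.0744, 0.0421]
tool_rot: [[1.0, 0.002, -0.016], [0.016, -0.007, 1.0], [0.002, -1.0, -0.007]]
ft_force: [1.5, -9.6, 7.2]
finger_gap: 0.0274
```

Run:
```python
from h import *
st()
f=snap("wrist","w33"); 
im=f["pixels"][60:330,130:380,::-1]; cv2.imwrite("pics/w33c.png",cv2.resize(cv2.convertScaleAbs(im,alpha=.9,beta=-10),None,fx=2.2,fy=2.2,interpolation=cv2.INTER_CUBIC))
```

```text
t 91.0 tcp [ 0.6576 -0.0744  0.0421] x-yaw deg 0.93 tilt y [ 0.002 -0.007 -1.   ] F [ 1.5 -9.6  7.2] gap 0.0274 q [ 0.43  0.71 -0.57  1.69  0.48  0.88 -0.32]
```

View pics/w33c.png

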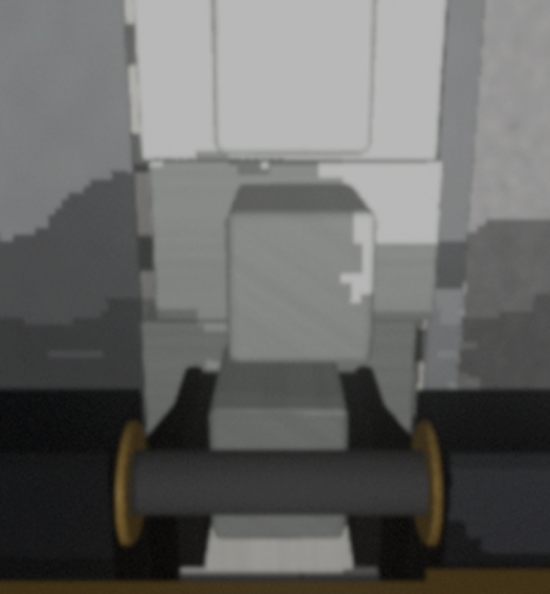

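Emit:
{"name": "servo_tool", "arguments": {
  "series": [
    [0,0,0,0,0,0],
    [0,0,0,0,0,0],
    [0,0,0,0,0,0],
    [0,0,0,0,0,0],
    [0,-0.01,0,0,0,0],
    [0,-0.03,0,0,0,0],
    [0,-0.04,0,0,0,0],
    [0,-0.04,0,0,0,0],
    [0,-0.05,0,0,0,0],
    [0,-0.05,0.0,0,0,0]
  ],
  "hand": 1
}}

```text
time: 92.3
tool_pos: [0.6563, -0.0688, 0.2633]
tool_rot: [[1.0, 0.001, -0.02], [0.02, 0.0, 1.0], [0.001, -1.0, 0.0]]
ft_force: [1.4, -0.4, -0.0]
finger_gap: 0.0873
```

Emit:
{"name": "servo_tool", "arguments": {
  "series": [
    [0,0,0.015,0,0,0],
    [0,0,0.025,0,0,0],
    [0,0,0.02,0,0,0],
    [0,0,0,0,0,0],
    [0,0,0,0,0,0],
    [0,0,0,0,0,0],
    [0,0,0,0,0,0],
    [0,0,0,0,0,0],
    [0,0,0,0,0,0],
    [0,0,0,0,0,0]
  ]
}}

```text
time: 93.55
tool_pos: [0.6553, -0.009, 0.261]
tool_rot: [[1.0, 0.0, -0.019], [0.019, -0.0, 1.0], [0.0, -1.0, -0.0]]
ft_force: [-0.4, 0.4, -0.0]
finger_gap: 0.0868
```

Run:
```python
from h import *
st()
f=snap("wrist","w34"); np.savez("pics/w34.npz",**f)
crop(f,180,30,340,250,2.7,"w34c")
f=snap("scene","s34");crop(f,170,130,390,330,3,"s34c")
```

```text
t 93.55 tcp [ 0.6553 -0.009   0.261 ] x-yaw deg 1.11 tilt y [ 0. -0. -1.] F [-0.4  0.4 -0. ] gap 0.0868 q [ 0.41  0.49 -0.68  1.51  0.32  1.25 -0.29]
```

View pics/w34c.png

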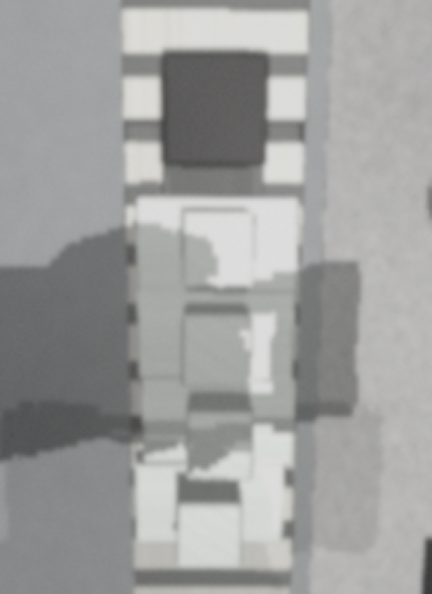

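View pics/s34c.png

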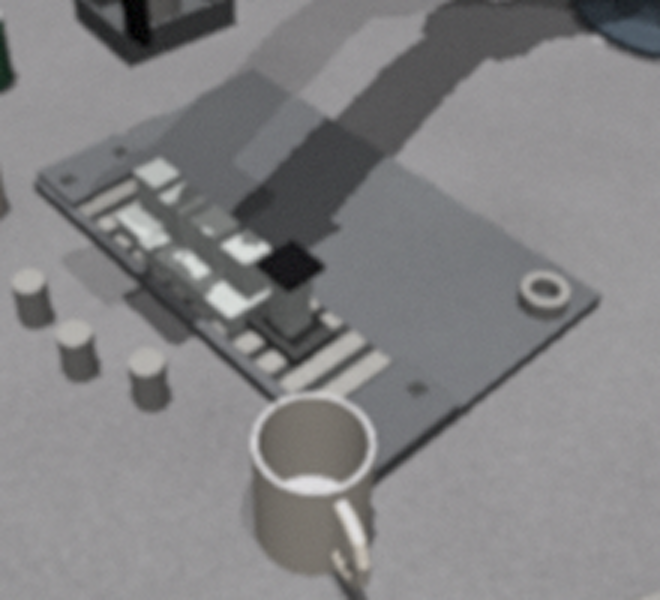

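Run:
```python
from h import *
f=dict(np.load("pics/w34.npz"))
im=f["pixels"][140:250,220:310,::-1]; cv2.imwrite("pics/w34e.png",cv2.resize(im,None,fx=5.4,fy=5.4,interpolation=cv2.INTER_CUBIC))
U=lambda p:unc(p,180,30,2.7)
print("block edges",ray(f,U([(150,197),(150,292),(150,379),(150,465),(150,545),(215,545),(150,570)]),.034)[:,1])
print("cap",ray(f,U([(163,51),(268,53),(265,165),(163,162)]),.094))
c=ray(f,U([(163,51),(268,53),(265,165),(163,162)]),.094).mean(0);print(c)
print("ribs", ray(f,U([(218,249),(217,352)]),.076))
print("base left/right edges b1", ray(f,U([(137,240),(299,240),(137,340),(296,340),(137,500),(289,500)]),.034)[:,0])
```

```text
block edges [ 0.0645  0.0241 -0.0151 -0.0562 -0.0965 -0.0959 -0.1095]
cap [[0.6383 0.1137 0.094 ]
 [0.6749 0.1138 0.094 ]
 [0.6752 0.0766 0.094 ]
 [0.6385 0.077  0.094 ]]
[0.6567 0.0953 0.094 ]
ribs [[0.6592 0.0457 0.076 ]
 [0.6597 0.0052 0.076 ]]
base left/right edges b1 [0.6244 0.6949 0.6242 0.6956 0.624  0.6959]
```

View pics/w34e.png

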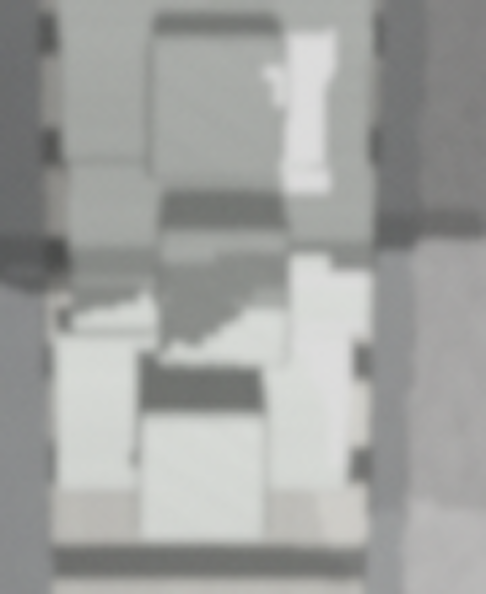

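Run:
```python
from plant import arm
print(arm.job_done())
```

```text
the job is handed in; nothing more can be done
None
```

The whole task is done and the job is handed in at about 94 s of the 210 s allowed. No verdict was reported.

**What I did:**
- **Bush:** placed standing in the tray.
- **Probe:** touched down on the right half of the strip and dragged left. On the first drag, gripped across x, it tilted about 20–24° in the jaws. I set it down on the strip, regripped it across y so it stood upright, touched down on the right half again, and dragged it left until it dropped into the keyway. I then pressed it down.
- **Blocks:** all four were present. One had been knocked aside during the run, so I located it again. Each was slid left until I felt contact.

**What the last checks showed:**
- **Probe depth:** it sank about 9.5 mm and stopped on a firm contact, against the 6.5 mm needed. It looks upright in the last pictures.
- **Row:** block edges measured at y = 64.5, 24.1, −15.1, −56.2 and −96.5 mm, so the row is 161 mm long for four 40 mm blocks. Any gaps total about 1 mm.
- **First block to probe:** about 51 mm from image measurements, against 50 ± 2.5 mm. The arm positions gave 50–51 mm.
- **Across the strip:** blocks are about 2 mm from the centre line, within the 8 mm allowed.

Not rechecked: I saw the bush standing in the tray right after releasing it, but did not measure it again at the end. I did not measure the bystanders; those visible in the last pictures looked untouched. The gripper was clear of everything at hand-in.

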